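Batch contact test of modules in a lever jig

TASK

Seat every thermistor housing and relay present in a pocket of its own shape in the test jig, flat on the pocket floor and square; with all of them seated, swing the jig's sprung lever down to its stop and let it spring back up. Then unload them all onto the low shelf in a neat side-by-side row: each upright, square to the shelf (housings lengthwise in the bay, along its lines) and centred in a marked bay of its own. Leave the other things on the bench where they are.

Things in the scene. Friction and masses are not known exactly. Their poses are not given: they have to be found in the camera images.
- housing1: Thermistor housing, rigid plastic: a flat flange 92 long (x) x 44 wide (y) x 14 mm high with a narrower block 70 (x) x 30 (y) mm on it, rising to 46 mm in all; looks the same turned by half a turn. Origin: centre of the underside, z up. It is gripped across the 30 mm width of the block, or along its 70 mm length where neighbours stand close. 120 g. May be absent (None from the start).
- housing2: Thermistor housing, rigid plastic: a flat flange 92 long (x) x 44 wide (y) x 14 mm high with a narrower block 70 (x) x 30 (y) mm on it, rising to 46 mm in all; looks the same turned by half a turn. Origin: centre of the underside, z up. It is gripped across the 30 mm width of the block, or along its 70 mm length where neighbours stand close. 120 g. May be absent (None from the start).
- relay1: Relay: a flat square flange 60 x 60 x 14 mm high with a 40 x 40 mm cube-shaped case on it, rising to 54 mm in all; looks the same turned by a quarter turn. Origin: centre of the underside, z up. It is gripped across the 40 mm case. 150 g. May be absent (None from the start).
- relay2: Relay: a flat square flange 60 x 60 x 14 mm high with a 40 x 40 mm cube-shaped case on it, rising to 54 mm in all; looks the same turned by a quarter turn. Origin: centre of the underside, z up. It is gripped across the 40 mm case. 150 g. May be absent (None from the start).
- jig: Contact-test jig, fixed to the bench: an aluminium plate 200 (x) x 180 (y) x 30 mm high with two oblong pockets in its far half (+x) and two square ones in its near half, 84 mm apart in y; a dark steel block with the lever stands on its +y side, out to y = 180 mm. Origin: centre of the plate's underside.
- pocket_long_a (a point): Centre of the floor of an oblong pocket of the jig, for a thermistor housing: 96 mm along jig x, 48 mm along jig y, 12 mm deep (2 mm play on each side, 3 mm bevelled mouth). Axes as the jig's.
- pocket_long_b (a point): Centre of the floor of an oblong pocket of the jig, for a thermistor housing: 96 mm along jig x, 48 mm along jig y, 12 mm deep (2 mm play on each side, 3 mm bevelled mouth). Axes as the jig's.
- pocket_square_a (a point): Centre of the floor of a square pocket of the jig, for a relay: 64 x 64 mm, 12 mm deep (2 mm play on each side, 3 mm bevelled mouth). Axes as the jig's.
- pocket_square_b (a point): Centre of the floor of a square pocket of the jig, for a relay: 64 x 64 mm, 12 mm deep (2 mm play on each side, 3 mm bevelled mouth). Axes as the jig's.
- lever (a joint): Sprung lever of the jig, rad: 0 = up at rest, 0.8 = pressed down to its stop. A steel arm 120 mm from pivot to cross bar; it leans towards jig -x, 0.95 rad above the level at rest and 0.15 rad above the level at the stop, turning about jig y. About 4 N at the bar to start, 7 N at the stop; it springs back when let go.
- lever_bar (a point): Middle of the lever's black cross bar, 24 mm thick and 60 mm long along jig y; press down on it from above and follow its arc.
- lever_pivot (a point): The point on the lever's pivot axis, level with the middle of the cross bar in jig y, 60 mm above the bench.
- shelf: Low white stock shelf, fixed: 136 (x, depth) x 370 (y, length) mm over a lip 6 mm thick all round; the board's top is 40 mm and the lip's top 46 mm above the bench; thin black lines across it marking four bays 80 mm wide side by side along y. Origin: centre of the underside; x is the depth direction.
- bay1 (a point): Centre of bay 1 of the shelf, on its top surface (40 mm above the bench). Axes as the shelf's.
- bay2 (a point): Centre of bay 2 of the shelf, on its top surface (40 mm above the bench). Axes as the shelf's.
- bay3 (a point): Centre of bay 3 of the shelf, on its top surface (40 mm above the bench). Axes as the shelf's.
- bay4 (a point): Centre of bay 4 of the shelf, on its top surface (40 mm above the bench). Axes as the shelf's.
- spreader: Bystander: copper heat spreader, two pipes 130 mm long along x under a small plate, 56 mm wide, 28 mm high. Origin: centre of the underside.
- capacitor: Bystander: upright aluminium capacitor can, 28 mm across, 40 mm high, among the incoming modules. Origin: centre of the underside.
- screwdriver: Bystander: a lying screwdriver.
- spool: Bystander: a metal spool, 68 mm across, 40 mm high. Origin: centre of the underside.
- mug: Bystander: a white mug, 80 mm across, 90 mm high. Origin: centre of the underside.
- transformer: Bystander: transformer, 60 x 66 x 45 mm. Origin: centre of the underside.
There are look-alikes about, which are no part of the job. Leave any brown or yellow look-alike of the relay1 alone. What is shaped like the housing2 but purple or red is not meant.

How it is judged:
By the outcome, as a careful person would: the job done as asked, in the order asked, and still so for the second after the job is handed in, with the robot touching nothing.
Of housing1, housing2, relay1, relay2 only 3 to 4 are there at a start; the rules pass over those that are not, and their reading is None.
At some moment in a run one of housing1, housing2, relay1, relay2 may be knocked a few centimetres aside while the robot is not near it.
It also fails if it takes over 210 s, if anything falls off the work surface, if the arm or the gripper's body presses on something with over 40 N, if the wrist force passes 120 N, or if a joint passes its speed limit or range.

ROBOT

A 6-joint arm with a two-finger parallel gripper is mounted at the origin on the work surface. World frame = base frame: x ahead of the robot, y to its left, z up, the work surface at z = 0. Lengths are in m, angles in rad, forces in N, time in s.
With the tool pointing down it reaches from about 0.325 to 0.775 m from the base axis. Payload 5.5 kg.
Tool frame: the origin (TCP) lies on the centre line of the jaws, within the pads' length; the fingertips stand 25 mm ahead of it and the grasp point (between the pads) lies 6 mm ahead of it; z points along the fingers, y is the line along which they close (so a half turn about z gives the same grasp; the last joint's range is limited). The gripper opens to 88 mm and grips with 3 to 60 N. Pads are 20 mm wide; open, the fingers measure 115 mm over their backs; the gripper's body (75 mm by 178 mm) begins 61 mm behind the grasp point.
Start: joints at [-1.301, 0.091, 1.231, -0, 1.82, -0.057], TCP at [0.193, -0.568, 0.248] pointing down, gripper open.
Joint ranges: [-2.87, 2.87], [-0.86, 2.18], [0.17, 2.46], [-1.51, 4.65], [0.06, 2.69], [-2.65, 2.65]. Speed limits (rad/s): [2.57, 2.57, 3.01, 3.14, 3.14, 3.14].

INTERFACE

Orientations are given as a unit quaternion [w, x, y, z].
In Python, from rig import monitor, eyes, job_done gives the robot as it stands.
- The arm moves only by the tool drive_tool, never from a script. Its argument "plan" is a list of rows, each an object of numbers: "tx", "ty", "tz": the shift along the world's x, y, z normalised to -1 to 1, where 1 is 200 mm; "wx", "wy", "wz": the turn, a rotation vector about the world's x, y, z normalised to -1 to 1, where 1 is 60 degrees; "gripper": the opening, from 0 (shut) to 1 (fully open). In form: [{"tx": .., "ty": .., "tz": .., "wx": .., "wy": .., "wz": .., "gripper": ..}, ...]. A call has 1 to 10 rows; each row is the pose to reach, as a shift and turn from the pose commanded when the call began; what a row does not reach only later rows make up. A row lasts 1/12 s, in which the tool goes at most 41.7 mm and 7.16 degrees, less where a joint would pass 70% of its speed; a pose out of reach is approached as far as the arm can. A call with a number of a shift or a turn outside -1 to 1 is refused whole. A call with a gripper value outside its range is refused whole. The fingers move at their own pace and stop on an object; the grip force is fixed at half the most. Time passes only in rows, so rows that repeat a pose let the fingers close. It gives the time, the measured TCP pose, the force, the opening and the grip force at its end, in the units of the state.
- monitor.state(): the state, without advancing time (a new reading comes with each control period).
- eyes.get_image(name): name is "side" or "top"; returns the picture (384x512x3 uint8, red, green, blue); there is no depth.
- eyes.camera_params(name): a dict with "K" (3x3 intrinsics, pixels), "R" (3x3) and "t" (3): a world point X has camera coordinates R X + t. Camera axes: x right, y down, z forward; pixel columns grow to the right and rows downward; lengths in m; the calibration is good to about 2 mm. A picture is of the moment at which its call begins. camera_params takes no time and is no camera call.
- job_done(): hands the job in; it is judged then, once.
Trained networks look in the newest picture that a camera, given by its name, has taken for a name from the list of things; names that differ only in an ending like _2 or _b are one class to them, and where a whole thing is asked for, a point or a joint stands for the part that bears it (a point fixed in the world has none). Each returns a list of dicts, best first, with "confidence" (0 to 1); they miss things now and then, are a little off and sometimes report something else, mostly with a low value. They report only what shows in the picture. A call takes as long as a camera call. They do not tell look-alikes from the thing itself.
- eyes.silhouettes(thing, camera): "region" (384x512 bool, what is visible of it) and "xy" ([column, row] in pixels, amid what is visible of it).
The state is a dict: "time": time; "joint_pos": joint angles; "qd": joint speeds; "joint_efforts": joint torques, N m; "tcp_pos": TCP position; "ee_rot": TCP orientation; "force": force on the tool from outside, world axes, zero at the start; "moment": the same for the moment, N m; "width": finger opening in m; "gripper_force": force on a finger pad.
Only numpy, scipy, OpenCV 4.12 (cv2) and the standard library are available. Lean on these libraries where they do the work, as an engineer would, in place of code of your own. Each camera call takes 0.05 s, during which the arm holds its last target. There are 200 camera calls.

## Working session

There is one attempt and no reset: what is moved stays moved. The work goes in short steps, Python scripts to look and compute and a tool call to move; the robot and the scene stay as the last step left them, time stands still between calls to the robot, and variables do not carry over. Pictures are saved under pics/ and viewed, at most 14 in all, crops included, and the job is handed in when it is done.

Besides the shell and the picture viewer there is one more tool, called after "Emit:" by a JSON object that holds its "name" and its "arguments". drive_tool: Moves the arm, as the interface text tells. Scaled input: -1 to 1 covers 200 mm each way for a shift and 60 degrees each way for a turn. Its arguments: {"type":"object","properties":{"plan":{"type":"array"}},"required":["plan"]}

```bash
mkdir -p pics; ls; python3 - <<'E'
from rig import monitor, eyes
import cv2
for n in ("top","side"):
    im=eyes.get_image(n); cv2.imwrite(f"pics/{n}0.png",cv2.resize(im[:,:,::-1],(800,600),interpolation=cv2.INTER_CUBIC))
    p=eyes.camera_params(n); print(n,p["K"],p["R"],p["t"])
s=monitor.state(); print(s)
E
```

```text
pics
top [[492.19545401   0.         254.98328465]
 [  0.         492.19545401 191.77403456]
 [  0.           0.           1.        ]] [[ 0.02772277 -0.99957938  0.00851554]
 [-0.99689336 -0.02827455 -0.07351308]
 [ 0.07372294 -0.0064511  -0.9972579 ]] [-0.06253594  0.49420237  1.78217869]
side [[360.52468577   0.         252.44356476]
 [  0.         360.52468577 191.82209635]
 [  0.           0.           1.        ]] [[-0.75863812 -0.6514582   0.00839179]
 [-0.42901561  0.48982201 -0.75895982]
 [ 0.49032011 -0.57937606 -0.65108338]] [0.33241171 0.31856667 0.9982591 ]
{'time': 0.1, 'joint_pos': array([-1.30072406e+00,  9.17915645e-02,  1.23174564e+00,  2.52339630e-06,
        1.81982457e+00, -5.67067149e-02]), 'qd': array([ 0.00154499, -0.00219749, -0.00115809,  0.00080628, -0.00030877,
       -0.00017988]), 'joint_efforts': array([ 1.80611405e-03, -4.47859025e+01, -4.07569993e+01,  7.00609409e-02,
        2.84658687e-02, -1.23593018e-04]), 'tcp_pos': array([ 0.19253148, -0.56803268,  0.24662633]), 'ee_rot': array([-8.79663379e-04,  9.86681170e-01,  1.62663723e-01, -9.29725350e-05]), 'force': array([-0.34309945, -0.12119129,  0.24834291]), 'moment': array([-0.00295222,  0.04607809,  0.00547896]), 'gripper_force': 0.0, 'width': 0.08773963335262921}
```

View pics/top0.png

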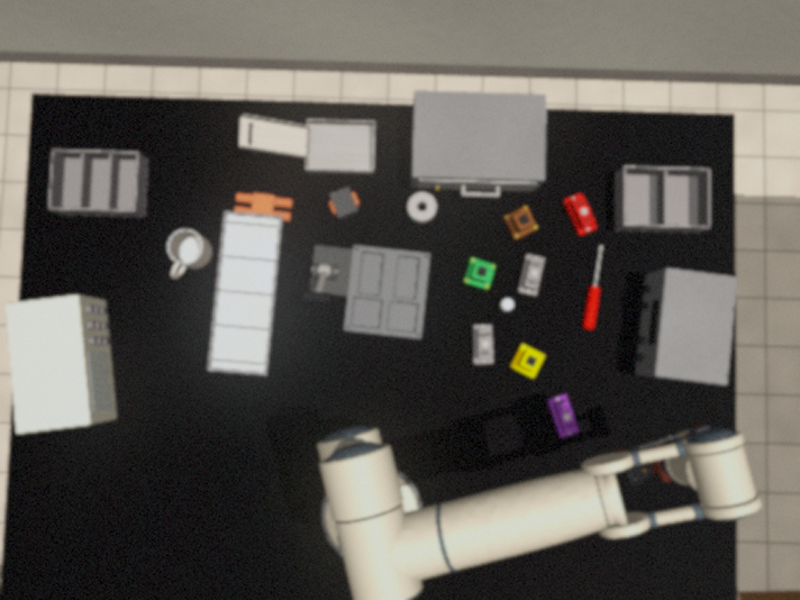

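View pics/side0.png

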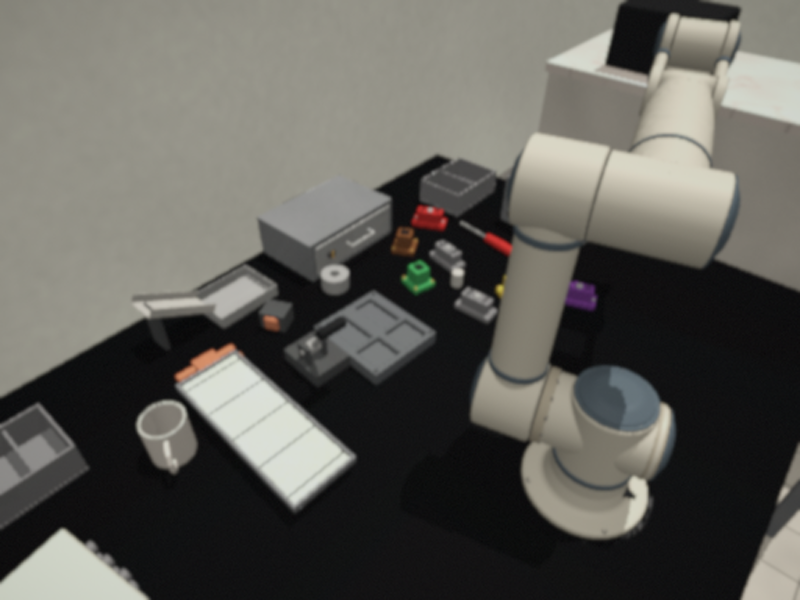

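The top view (800x600 scale) shows:
- Light-grey housings at (532,274) and (483,344), and a green relay at (480,273).
- Look-alikes, to be left alone: brown (521,221), yellow (528,361), red (580,213) and purple (563,415).
- The jig at (388,292) with its lever at (325,275), and the shelf at (245,293).
- The gripper hides something around (655,470), which I still need to check.

Next I'll get silhouettes and enlarged crops.

```bash
cat > h.py <<'E'
import numpy as np, cv2
from scipy.optimize import minimize
from rig import monitor, eyes
P={n:eyes.camera_params(n) for n in ("top","side")}
def proj(X,c):
    p=P[c]; q=np.atleast_2d(X)@np.array(p["R"]).T+np.array(p["t"]); q=q@np.array(p["K"]).T
    return q[:,:2]/q[:,2:]
def toplane(uv,z,c):
    p=P[c]; R=np.array(p["R"]); C=-R.T@np.array(p["t"])
    d=np.linalg.inv(np.array(p["K"]))@np.c_[np.atleast_2d(uv),np.ones(len(np.atleast_2d(uv)))].T
    d=(R.T@d).T; return C+d*((z-C[2])/d[:,2])[:,None]
BOX={"housing":[(.092,.044,0,.014),(.07,.03,.014,.046)],"relay":[(.06,.06,0,.014),(.04,.04,.014,.054)],
     "shelf":[(.136,.37,0,.046)],"jig":[(.2,.18,0,.03)]}
def render(kind,x,y,a,c,z0=0,S=8):
    m=np.zeros((384*S//2,512*S//2),np.uint8); c_,s_=np.cos(a),np.sin(a)
    for lx,ly,za,zb in BOX[kind]:
        V=np.array([[sx*lx/2,sy*ly/2,z] for sx in(-1,1) for sy in(-1,1) for z in(za,zb)])
        W=np.c_[x+c_*V[:,0]-s_*V[:,1],y+s_*V[:,0]+c_*V[:,1],z0+V[:,2]]
        h=cv2.convexHull(((proj(W,c)+.5)*S/2*16-8).astype(np.int32)); cv2.fillConvexPoly(m,h,255,shift=4)
    return cv2.resize(m,(512,384),interpolation=cv2.INTER_AREA).astype(float)/255
def fit(kind,regs,x,y,a,z0=0):
    def cost(p):
        s=0
        for c,r in regs.items():
            m=render(kind,*p,c,z0); s+=np.abs(m-r).sum()/r.sum()
        return s/len(regs)
    best=None
    for a0 in (a if np.ndim(a) else [a]):
        r=minimize(cost,[x,y,a0],method="Nelder-Mead",options=dict(initial_simplex=[[x,y,a0],[x+.01,y,a0],[x,y+.01,a0],[x,y,a0+.2]],xatol=2e-4,fatol=1e-4))
        if best is None or r.fun<best.fun: best=r
    return best.x,best.fun
E
python3 - <<'E'
from h import *
ims={n:eyes.get_image(n) for n in ("top","side")}
for c in ims: cv2.imwrite(f"pics/raw_{c}.png",ims[c][:,:,::-1])
for t in ("housing1","relay1","shelf","jig","lever_bar"):
    for c in ims:
        for d in eyes.silhouettes(t,c):
            r=d["region"]; xy=d["xy"]
            col=np.median(ims[c][r],0) if r.any() else 0
            print(t,c,round(d["confidence"],2),np.round(xy),r.sum(),col,np.round(toplane(xy,.03,c)[0],3))
            np.save(f"pics/{t}_{c}_{int(xy[0])}_{int(xy[1])}.npy",r)
b=ims["top"][:,:,::-1]
A=cv2.resize(b[140:250,125:285],(800,550),interpolation=cv2.INTER_CUBIC)
cv2.imwrite("pics/crop_jigshelf.png",A)
B=cv2.resize(b[110:310,280:480],(600,600),interpolation=cv2.INTER_CUBIC); cv2.imwrite("pics/crop_parts.png",B)
E
```

```text
housing1 top 0.83 [357. 264.] 333 [ 95.  47. 110.] [ 0.246 -0.424  0.03 ]
housing1 top 0.7 [306. 220.] 279 [154. 149. 146.] [ 0.399 -0.237  0.03 ]
housing1 top 0.67 [369. 136.] 345 [181.  38.  30.] [ 0.714 -0.46   0.03 ]
housing1 top 0.61 [341. 177.] 295 [148. 143. 141.] [ 0.558 -0.362  0.03 ]
housing1 side 0.8 [300. 198.] 335 [92. 91. 90.] [ 0.396 -0.214  0.03 ]
housing1 side 0.74 [282. 164.] 199 [90. 88. 87.] [ 0.572 -0.335  0.03 ]
housing1 side 0.62 [373. 188.] 218 [79. 41. 93.] [ 0.223 -0.44   0.03 ]
housing1 side 0.61 [233. 218.] 3356 [ 99. 100. 100.] [0.506 0.02  0.03 ]
housing1 side 0.38 [126. 228.] 271 [196. 136. 102.] [0.737 0.285 0.03 ]
relay1 top 0.76 [304. 176.] 240 [ 64.5 161.   86. ] [ 0.559 -0.227  0.03 ]
relay1 top 0.71 [335. 142.] 272 [120.   77.5  45. ] [ 0.686 -0.337  0.03 ]
relay1 top 0.67 [337. 231.] 264 [186.  179.5   0. ] [ 0.36 -0.35  0.03]
relay1 top 0.54 [155. 188.] 3969 [212. 215. 213.] [0.497 0.315 0.03 ]
relay1 top 0.53 [241. 182.] 3530 [135. 134. 133.] [0.53  0.003 0.03 ]
relay1 side 0.77 [268. 176.] 272 [ 50.  110.5  61. ] [ 0.563 -0.239  0.03 ]
relay1 side 0.67 [261. 153.] 184 [81. 52. 33.] [ 0.685 -0.339  0.03 ]
shelf top 0.87 [154. 189.] 3908 [212. 215. 213.] [0.496 0.317 0.03 ]
shelf side 0.85 [170. 275.] 5236 [217. 222. 211.] [0.487 0.31  0.03 ]
jig top 0.61 [241. 184.] 3524 [135. 134. 133.] [0.524 0.004 0.03 ]
jig side 0.65 [232. 218.] 3286 [ 99. 101. 101.] [0.511 0.023 0.03 ]
lever_bar top 0.77 [203. 188.] 238 [67.  67.5 64. ] [0.503 0.14  0.03 ]
lever_bar top 0.72 [219. 127.] 297 [102.  99.  94.] [0.729 0.09  0.03 ]
lever_bar top 0.15 [303. 176.] 272 [ 64. 159.  83.] [ 0.558 -0.222  0.03 ]
lever_bar side 0.61 [207. 212.] 242 [53.  53.  52.5] [0.592 0.059 0.03 ]
```

View pics/crop_jigshelf.png

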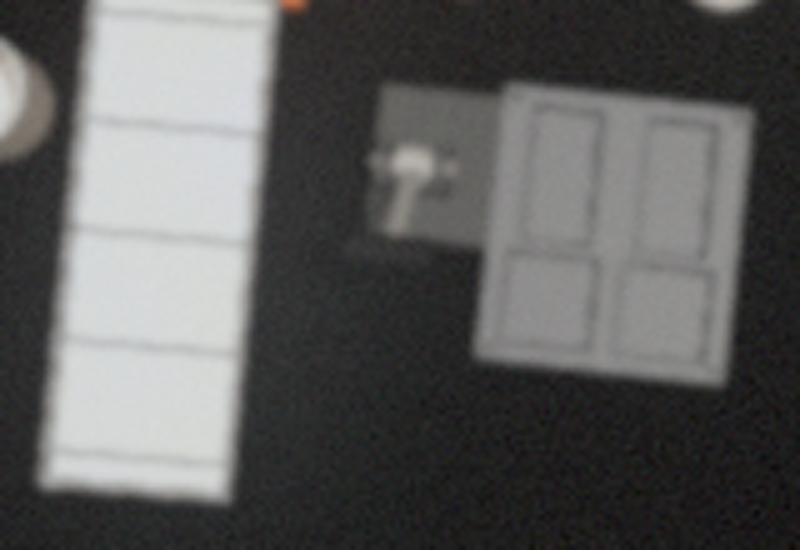

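View pics/crop_parts.png

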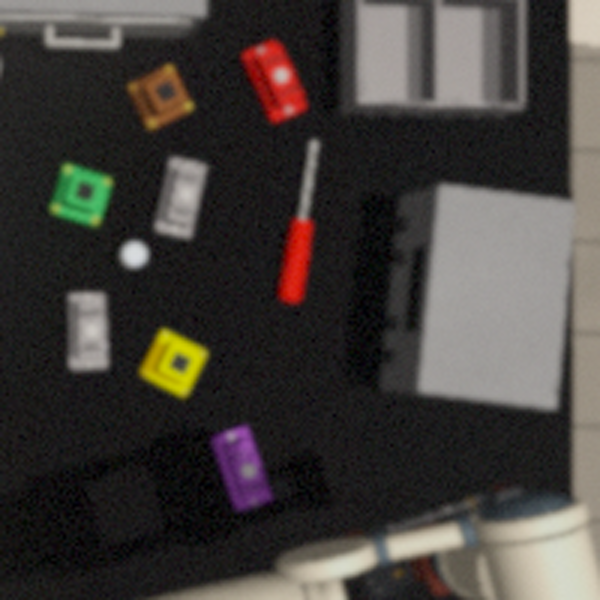

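The crops show five shelf lines, so the bays are at y = ±120 and ±40 in the shelf frame. The jig's oblong pockets face +x and its lever block faces +y. There are five relay-shaped and housing-shaped candidates:
- **Housings:** grey (183,197) and (88,331) in the parts crop fit. Red (275,80) and purple (242,467) are excluded.
- **Relays:** green (82,195) fits. Brown and yellow are excluded.

Now fitting the poses.

```bash
python3 - <<'E'
from h import *
im={c:cv2.imread(f"pics/raw_{c}.png").astype(float) for c in P}
L=lambda f:np.load(f"pics/{f}.npy")
def soft(c,reg,pct=50):
    g=im[c].max(2); fg=np.percentile(g[reg],pct); d=cv2.dilate(reg.astype(np.uint8),np.ones((7,7)))>0
    bg=np.percentile(g[cv2.dilate(reg.astype(np.uint8),np.ones((13,13)))>0],8)
    return np.clip((g-bg)/(fg*.8-bg),0,1)*d
import glob
def get(t,c,x,y): 
    return [np.load(f) for f in glob.glob(f"pics/{t}_{c}_*.npy") if abs(int(f.split('_')[-2])-x)<3 and abs(int(f.split('_')[-1][:-4])-y)<3][0]
for nm,k,t,tp,sd,x,y,a in [("hA","housing","housing1",(306,220),(300,198),.4,-.23,[0,.8,1.57,-.8]),("hB","housing","housing1",(341,177),(282,164),.56,-.36,[0,.8,1.57,-.8]),("rel","relay","relay1",(304,176),(268,176),.56,-.23,[0,.4,.8,-.4]),("shelf","shelf","shelf",(154,189),(170,275),.49,.315,[0,-.1])]:
    R={"top":get(t,"top",*tp),"side":get(t,"side",*sd)}
    S={c:soft(c,R[c]) for c in R}
    for cs in (["top"],["side"],["top","side"]):
        print(nm,cs,*[(np.round(v,4),round(f,3)) for v,f in (fit(k,{c:M[c].astype(float) for c in cs},x,y,a) for M in (R,S))])
R=get("jig","top",241,184)
g=im["top"].max(2); m=(np.clip((g-85)/(25),0,1))*(cv2.dilate(R.astype(np.uint8),np.ones((5,5)))>0); m[:,:222][g[:,:222]<105]=0
k=m.copy(); k[:,:217]=0
print("jig",fit("jig",{"top":k},.53,0,[-.1,0]))
c=np.array([(505,83),(755,107),(725,387),(473,360)]); w=toplane((c+.5)/5-.5+[125,140],.03,"top")[:,:2]
print(w,w.mean(0)); 
b=np.array([(537,103),(606,110),(592,245),(525,237),(650,117),(718,123),(703,262),(638,253),(510,250),(597,258),(588,350),(501,342),(628,268),(713,273),(705,362),(617,354)])
w=toplane((b+.5)/5-.5+[125,140],.03,"top")[:,:2].reshape(4,4,2); print(w.mean(1))
b=np.array([(412,160),(397,232)]); print("lever",toplane((b+.5)/5-.5+[125,140],.15,"top"))
E
```

```text
hA ['top'] (array([ 0.3983, -0.2454,  0.0959]), np.float64(0.152)) (array([ 0.3983, -0.251 ,  0.0246]), np.float64(0.151))
hA ['side'] (array([ 0.4018, -0.2492,  0.0071]), np.float64(0.146)) (array([ 0.4019, -0.2523,  0.0389]), np.float64(0.149))
hA ['top', 'side'] (array([ 0.399 , -0.246 ,  0.0637]), np.float64(0.171)) (array([ 0.3996, -0.2508,  0.0544]), np.float64(0.157))
hB ['top'] (array([ 0.5663, -0.357 , -0.2272]), np.float64(0.105)) (array([ 0.5654, -0.361 , -0.2095]), np.float64(0.155))
hB ['side'] (array([ 0.5681, -0.3614, -0.4601]), np.float64(0.401)) (array([ 0.5683, -0.3627, -0.1706]), np.float64(0.126))
hB ['top', 'side'] (array([ 0.5665, -0.3576, -0.2841]), np.float64(0.297)) (array([ 0.5665, -0.3614, -0.202 ]), np.float64(0.143))
rel ['top'] (array([ 0.5672, -0.2358,  1.2396]), np.float64(0.173)) (array([ 0.5651, -0.2388,  1.3138]), np.float64(0.2))
rel ['side'] (array([ 0.5688, -0.2404,  1.1092]), np.float64(0.107)) (array([ 0.5691, -0.2408, -0.2484]), np.float64(0.121))
rel ['top', 'side'] (array([ 0.5678, -0.2376,  1.2393]), np.float64(0.156)) (array([ 0.5673, -0.2398, -0.2616]), np.float64(0.167))
shelf ['top'] (array([0.5021, 0.3095, 1.5109]), np.float64(0.059)) (array([0.5047, 0.3096, 1.511 ]), np.float64(0.077))
shelf ['side'] (array([ 0.5208,  0.298 , -1.6307]), np.float64(0.106)) (array([0.5214, 0.2974, 1.5103]), np.float64(0.1))
shelf ['top', 'side'] (array([ 0.5031,  0.3067, -1.6313]), np.float64(0.109)) (array([0.5156, 0.3047, 1.5086]), np.float64(0.123))
jig (array([ 0.51465805, -0.02015128, -0.07707353]), np.float64(0.03044588176608918))
[[ 0.62210032  0.06231323]
 [ 0.60972264 -0.12074093]
 [ 0.40482568 -0.10404443]
 [ 0.41925964  0.07897765]] [ 0.51397707 -0.02087362]
[[ 0.55684145  0.01648604]
 [ 0.54820652 -0.06557897]
 [ 0.46436769  0.02530143]
 [ 0.45639921 -0.0597002 ]]
lever [[0.55012178 0.11708008 0.15      ]
 [0.50075769 0.12552597 0.15      ]]
```

Emit:
{"name": "drive_tool", "arguments": {"plan": [{"tx": 1, "ty": 1, "tz": 0.2, "wx": 0, "wy": 0, "wz": 1, "gripper": 1}, {"tx": 1, "ty": 1, "tz": 0.2, "wx": 0, "wy": 0, "wz": 1, "gripper": 1}, {"tx": 1, "ty": 1, "tz": 0.2, "wx": 0, "wy": 0, "wz": 1, "gripper": 1}, {"tx": 1, "ty": 1, "tz": 0.2, "wx": 0, "wy": 0, "wz": 1, "gripper": 1}, {"tx": 1, "ty": 1, "tz": 0.2, "wx": 0, "wy": 0, "wz": 1, "gripper": 1}, {"tx": 1, "ty": 1, "tz": 0.2, "wx": 0, "wy": 0, "wz": 1, "gripper": 1}, {"tx": 1, "ty": 1, "tz": 0.2, "wx": 0, "wy": 0, "wz": 1, "gripper": 1}, {"tx": 1, "ty": 1, "tz": 0.2, "wx": 0, "wy": 0, "wz": 1, "gripper": 1}, {"tx": 1, "ty": 1, "tz": 0.2, "wx": 0, "wy": 0, "wz": 1, "gripper": 1}, {"tx": 1, "ty": 1, "tz": 0.2, "wx": 0, "wy": 0, "wz": 1, "gripper": 1}]}}

```text
time: 1.53
tcp_pos: [0.3933, -0.3675, 0.2879]
ee_rot: [0.0, 0.772, 0.636, -0.0]
force: [-0.3, 0.6, -0.8]
width: 0.0878
gripper_force: 0.0
```

```bash
cat >> h.py <<'E'
def soft(g,reg):
    fg=np.median(g[reg]); D=lambda k:cv2.dilate(reg.astype(np.uint8),np.ones((k,k)))>0
    bg=np.percentile(g[D(13)],8); return np.clip((g-bg)/(fg*.8-bg),0,1)*D(7)
def locate(kind,cam="top",z0=0,show=True):
    """fit all detections of kind; returns [(x,y,yaw,cost,colour)]"""
    im=eyes.get_image(cam); out=[]
    for d in eyes.silhouettes(kind+"1",cam):
        r=d["region"]
        if not 120<r.sum()<700: continue
        x,y=toplane(d["xy"],z0+.02,cam)[0][:2]; S=soft(im.max(2).astype(float),r)
        (x,y,a),f=fit(kind,{cam:S},x,y,[0,.7,1.5,-.7] if kind=="housing" else [0,.7],z0)
        out.append((x,y,a,f,np.median(im[r],0)))
        if show: print(kind,cam,np.round([x,y,a,f],4),np.median(im[r],0))
    return im,out
E
python3 - <<'E'
from h import *
s=monitor.state(); print(s["time"],s["tcp_pos"],s["ee_rot"])
for k in("housing","relay"): im,_=locate(k)
cv2.imwrite("pics/top1.png",cv2.resize(im[:,:,::-1],(800,600),interpolation=cv2.INTER_CUBIC))
# shelf lines from saved raw, z=.04
b=np.array([(100,13),(278,22),(85,121),(262,131),(70,229),(245,241),(57,340),(243,353),(50,453),(225,465)])
print(np.round(toplane((b+.5)/5-.5+[125,140],.04,"top")[:,:2],4))
E
```

```text
1.5333 [ 0.39326502 -0.36754203  0.28792814] [ 2.67020154e-04  7.72046732e-01  6.35565711e-01 -2.86348322e-06]
housing top [ 0.3993 -0.2482  0.0219  0.1588] [107. 103. 101.]
housing top [ 0.7144 -0.4751  0.425   0.1658] [179.  37.  31.]
housing top [ 0.5653 -0.3613 -0.2075  0.1516] [148. 143. 140.]
housing top [ 0.2377 -0.4412  0.3399  0.3289] [134.  75. 148.]
relay top [ 0.5651 -0.2388 -0.2575  0.2022] [ 63. 159.  83.]
relay top [ 0.6906 -0.3344  0.4481  0.2121] [117.5  77.   44. ]
relay top [ 0.3632 -0.3525  1.1328  0.3019] [176. 154.   1.]
[[0.6634 0.3575]
 [0.6606 0.2281]
 [0.5841 0.3649]
 [0.5805 0.2366]
 [0.5053 0.3722]
 [0.5002 0.2457]
 [0.4249 0.3779]
 [0.4193 0.2439]
 [0.3438 0.3792]
 [0.3387 0.2536]]
```

View pics/top1.png

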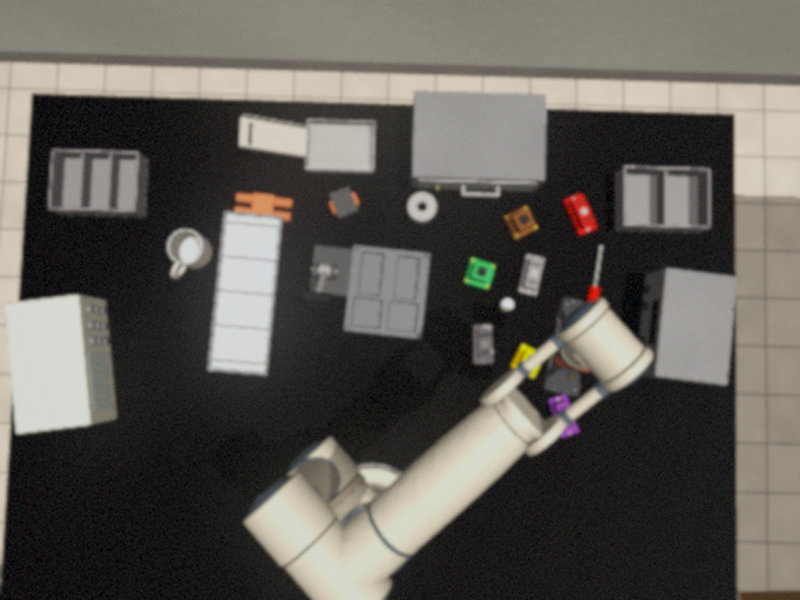

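There is nothing where the gripper had been, so three modules are present: the two grey housings and one green relay. First I pick housing A at (0.3985, -0.250), gripping it lengthwise.

Emit:
{"name": "drive_tool", "arguments": {"plan": [{"tx": 0.026, "ty": 0.59, "tz": 0, "wx": 0, "wy": 0, "wz": 0.215, "gripper": 1}, {"tx": 0.026, "ty": 0.59, "tz": 0, "wx": 0, "wy": 0, "wz": 0.215, "gripper": 1}, {"tx": 0.026, "ty": 0.59, "tz": 0, "wx": 0, "wy": 0, "wz": 0.215, "gripper": 1}, {"tx": 0.026, "ty": 0.59, "tz": -0.2, "wx": 0, "wy": 0, "wz": 0.215, "gripper": 1}, {"tx": 0.026, "ty": 0.59, "tz": -0.4, "wx": 0, "wy": 0, "wz": 0.215, "gripper": 1}, {"tx": 0.026, "ty": 0.59, "tz": -0.6, "wx": 0, "wy": 0, "wz": 0.215, "gripper": 1}, {"tx": 0.026, "ty": 0.59, "tz": -0.8, "wx": 0, "wy": 0, "wz": 0.215, "gripper": 1}, {"tx": 0.026, "ty": 0.59, "tz": -0.8, "wx": 0, "wy": 0, "wz": 0.215, "gripper": 1}, {"tx": 0.026, "ty": 0.59, "tz": -0.8, "wx": 0, "wy": 0, "wz": 0.215, "gripper": 1}]}}

```text
time: 2.48
tcp_pos: [0.3964, -0.2497, 0.1259]
ee_rot: [-0.003, 0.698, 0.717, -0.0]
force: [-0.0, 0.2, 1.3]
width: 0.088
gripper_force: 0.0
```

```bash
python3 - <<'E'
from h import *
im=eyes.get_image("side"); cv2.imwrite("pics/side1.png",cv2.resize(im[110:260,200:400,::-1],(800,600),interpolation=cv2.INTER_CUBIC))
locate("housing","side")
E
```

```text
housing side [ 0.4019 -0.2524  0.0366  0.1408] [95. 93. 92.]
housing side [ 0.7157 -0.4767  0.3879  0.232 ] [129.  32.  30.]
housing side [ 0.571  -0.3632 -0.1887  0.2259] [88.  86.5 85. ]
```

View pics/side1.png

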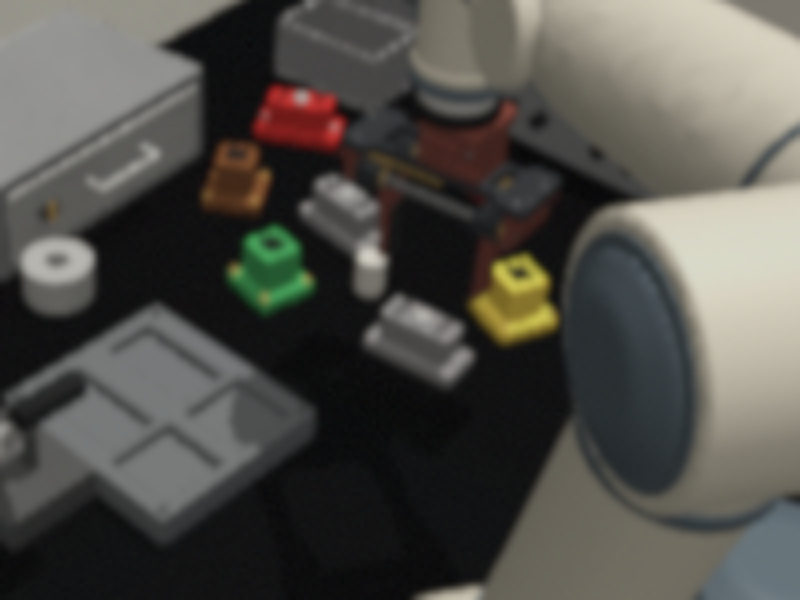

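The side view shows the jaws above grey housing A at (418,340), with nothing in the way. Descending and closing.

Emit:
{"name": "drive_tool", "arguments": {"plan": [{"tx": 0.01, "ty": -0.005, "tz": -0.15, "wx": 0, "wy": 0, "wz": 0, "gripper": 1}, {"tx": 0.01, "ty": -0.005, "tz": -0.3, "wx": 0, "wy": 0, "wz": 0, "gripper": 1}, {"tx": 0.01, "ty": -0.005, "tz": -0.41, "wx": 0, "wy": 0, "wz": 0, "gripper": 1}, {"tx": 0.01, "ty": -0.005, "tz": -0.41, "wx": 0, "wy": 0, "wz": 0, "gripper": 1}, {"tx": 0.01, "ty": -0.005, "tz": -0.41, "wx": 0, "wy": 0, "wz": 0, "gripper": 1}, {"tx": 0.01, "ty": -0.005, "tz": -0.41, "wx": 0, "wy": 0, "wz": 0, "gripper": 0.6}, {"tx": 0.01, "ty": -0.005, "tz": -0.41, "wx": 0, "wy": 0, "wz": 0, "gripper": 0.6}, {"tx": 0.01, "ty": -0.005, "tz": -0.41, "wx": 0, "wy": 0, "wz": 0, "gripper": 0.6}, {"tx": 0.01, "ty": -0.005, "tz": -0.41, "wx": 0, "wy": 0, "wz": 0, "gripper": 0.6}, {"tx": 0.01, "ty": -0.005, "tz": -0.41, "wx": 0, "wy": 0, "wz": 0, "gripper": 0.6}]}}

```text
time: 3.47
tcp_pos: [0.4009, -0.2521, 0.048]
ee_rot: [0.002, 0.697, 0.717, 0.0]
force: [-0.4, -0.2, 7.0]
width: 0.07
gripper_force: 29.9
```

Emit:
{"name": "drive_tool", "arguments": {"plan": [{"tx": 0, "ty": 0, "tz": 0.2, "wx": 0, "wy": 0, "wz": 0, "gripper": 0.6}, {"tx": 0, "ty": 0, "tz": 0.4, "wx": 0, "wy": 0, "wz": 0, "gripper": 0.6}, {"tx": 0.15, "ty": 0.15, "tz": 0.4, "wx": 0, "wy": 0, "wz": -0.03, "gripper": 0.6}, {"tx": 0.3, "ty": 0.3, "tz": 0.4, "wx": 0, "wy": 0, "wz": -0.06, "gripper": 0.6}, {"tx": 0.45, "ty": 0.45, "tz": 0.4, "wx": 0, "wy": 0, "wz": -0.099, "gripper": 0.6}, {"tx": 0.6, "ty": 0.6, "tz": 0.4, "wx": 0, "wy": 0, "wz": -0.099, "gripper": 0.6}, {"tx": 0.7, "ty": 0.75, "tz": 0.4, "wx": 0, "wy": 0, "wz": -0.099, "gripper": 0.6}, {"tx": 0.79, "ty": 0.9, "tz": 0.4, "wx": 0, "wy": 0, "wz": -0.099, "gripper": 0.6}, {"tx": 0.79, "ty": 1, "tz": 0.4, "wx": 0, "wy": 0, "wz": -0.099, "gripper": 0.6}]}}

```text
time: 4.22
tcp_pos: [0.5599, -0.0481, 0.1254]
ee_rot: [-0.0, 0.732, 0.681, 0.001]
force: [0.3, 0.0, -1.2]
width: 0.0698
gripper_force: 29.9
```

Emit:
{"name": "drive_tool", "arguments": {"plan": [{"tx": 0, "ty": 0.17, "tz": 0, "wx": 0, "wy": 0, "wz": 0, "gripper": 0.6}, {"tx": 0, "ty": 0.34, "tz": 0, "wx": 0, "wy": 0, "wz": 0, "gripper": 0.6}, {"tx": 0, "ty": 0.34, "tz": 0, "wx": 0, "wy": 0, "wz": 0, "gripper": 0.6}, {"tx": 0, "ty": 0.34, "tz": -0.1, "wx": 0, "wy": 0, "wz": 0, "gripper": 0.6}, {"tx": 0, "ty": 0.34, "tz": -0.1, "wx": 0, "wy": 0, "wz": 0, "gripper": 0.6}, {"tx": 0, "ty": 0.34, "tz": -0.1, "wx": 0, "wy": 0, "wz": 0, "gripper": 0.6}]}}

```text
time: 4.72
tcp_pos: [0.5569, 0.0166, 0.1045]
ee_rot: [-0.001, 0.733, 0.68, -0.001]
force: [-0.9, -0.9, -0.6]
width: 0.0697
gripper_force: 29.9
```

```bash
python3 - <<'E'
from h import *
s=monitor.state(); print(s["time"],s["tcp_pos"],s["ee_rot"])
im=eyes.get_image("side"); cv2.imwrite("pics/raw_side2.png",im[:,:,::-1])
cv2.imwrite("pics/side2.png",cv2.resize(im[150:270,160:320,::-1],(800,600),interpolation=cv2.INTER_CUBIC))
E
```

```text
4.7167 [0.55688019 0.01658873 0.10448283] [-0.00106638  0.73322625  0.67998291 -0.00117217]
```

View pics/side2.png

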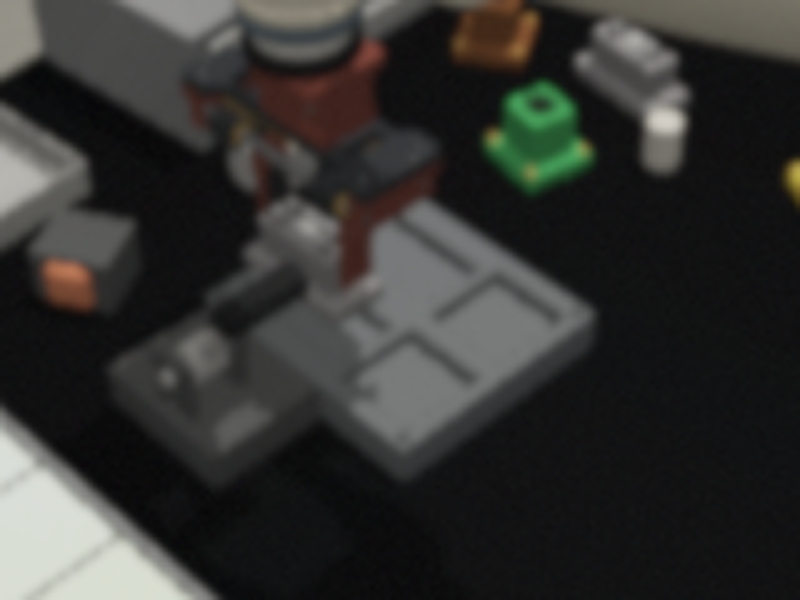

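The side view shows housing A held level over the long_a pocket. It's clear of the lever bar at (255,295). As a cross-check, I'll compare the jig pose from this camera.

```bash
python3 - <<'E'
from h import *
b=np.array([(597,313),(403,453),(497,274),(412,332)]); w=toplane((b+.5)/5-.5+[160,150],.03,"side")[:,:2]
def jw(x,y,c=(.5145,-.0203),a=-.077): return np.array([c[0]+np.cos(a)*x-np.sin(a)*y,c[1]+np.sin(a)*x+np.cos(a)*y])
print(np.round(w,4)); print([np.round(jw(*p),4) for p in [(-.1,-.09),(-.1,.09),(-.022,-.074),(-.022,.010)]])
E
```

```text
[[ 0.4075 -0.104 ]
 [ 0.4223  0.0784]
 [ 0.4846 -0.0891]
 [ 0.4908 -0.0065]]
[array([ 0.4079, -0.1023]), array([0.4217, 0.0771]), array([ 0.4869, -0.0924]), array([ 0.4933, -0.0086])]
```

Emit:
{"name": "drive_tool", "arguments": {"plan": [{"tx": 0, "ty": 0.003, "tz": -0.08, "wx": 0, "wy": 0, "wz": 0, "gripper": 0.6}, {"tx": 0, "ty": 0.003, "tz": -0.12, "wx": 0, "wy": 0, "wz": 0, "gripper": 0.6}, {"tx": 0, "ty": 0.003, "tz": -0.14, "wx": 0, "wy": 0, "wz": 0, "gripper": 0.6}, {"tx": 0, "ty": 0.003, "tz": -0.155, "wx": 0, "wy": 0, "wz": 0, "gripper": 0.6}, {"tx": 0, "ty": 0.003, "tz": -0.17, "wx": 0, "wy": 0, "wz": 0, "gripper": 0.6}, {"tx": 0, "ty": 0.003, "tz": -0.18, "wx": 0, "wy": 0, "wz": 0, "gripper": 0.6}, {"tx": 0, "ty": 0.003, "tz": -0.185, "wx": 0, "wy": 0, "wz": 0, "gripper": 0.6}, {"tx": 0, "ty": 0.003, "tz": -0.185, "wx": 0, "wy": 0, "wz": 0, "gripper": 0.6}]}}

```text
time: 5.43
tcp_pos: [0.5574, 0.0151, 0.0731]
ee_rot: [0.001, 0.734, 0.68, -0.001]
force: [-11.9, -7.4, 17.9]
width: 0.0698
gripper_force: 30.0
```

Emit:
{"name": "drive_tool", "arguments": {"plan": [{"tx": -0.01, "ty": -0.01, "tz": 0.01, "wx": 0, "wy": 0, "wz": 0, "gripper": 0.6}, {"tx": -0.013, "ty": -0.012, "tz": 0.005, "wx": 0, "wy": 0, "wz": 0, "gripper": 0.6}, {"tx": -0.013, "ty": -0.012, "tz": -0.01, "wx": 0, "wy": 0, "wz": 0, "gripper": 0.6}, {"tx": -0.013, "ty": -0.012, "tz": -0.02, "wx": 0, "wy": 0, "wz": 0, "gripper": 0.6}, {"tx": -0.013, "ty": -0.012, "tz": -0.025, "wx": 0, "wy": 0, "wz": 0, "gripper": 0.6}, {"tx": -0.013, "ty": -0.012, "tz": -0.025, "wx": 0, "wy": 0, "wz": 0, "gripper": 0.6}]}}

```text
time: 5.93
tcp_pos: [0.5556, 0.0145, 0.0658]
ee_rot: [0.001, 0.733, 0.68, 0.0]
force: [-5.1, -1.3, 11.9]
width: 0.0701
gripper_force: 30.0
```

Emit:
{"name": "drive_tool", "arguments": {"plan": [{"tx": -0.004, "ty": 0, "tz": 0.005, "wx": 0, "wy": 0, "wz": 0, "gripper": 1}, {"tx": -0.004, "ty": 0, "tz": 0.005, "wx": 0, "wy": 0, "wz": 0, "gripper": 1}, {"tx": -0.004, "ty": 0, "tz": 0.005, "wx": 0, "wy": 0, "wz": 0, "gripper": 1}, {"tx": -0.004, "ty": 0, "tz": 0.005, "wx": 0, "wy": 0, "wz": 0, "gripper": 1}, {"tx": -0.004, "ty": 0, "tz": 0.15, "wx": 0, "wy": 0, "wz": 0, "gripper": 1}, {"tx": -0.004, "ty": -0.1, "tz": 0.35, "wx": 0, "wy": 0, "wz": 0, "gripper": 1}, {"tx": -0.004, "ty": -0.3, "tz": 0.4, "wx": 0, "wy": 0, "wz": 0, "gripper": 1}, {"tx": 0, "ty": -0.5, "tz": 0.4, "wx": 0, "wy": 0, "wz": -0.1, "gripper": 1}, {"tx": 0, "ty": -0.7, "tz": 0.4, "wx": 0, "wy": 0, "wz": -0.22, "gripper": 1}, {"tx": 0, "ty": -0.9, "tz": 0.4, "wx": 0, "wy": 0, "wz": -0.22, "gripper": 1}]}}

```text
time: 6.77
tcp_pos: [0.5552, -0.1666, 0.1438]
ee_rot: [0.0, 0.808, 0.589, 0.0]
force: [2.1, 0.8, 0.1]
width: 0.0876
gripper_force: 0.0
```

```bash
python3 - <<'E'
from h import *
s=monitor.state(); print(s["time"],s["tcp_pos"],s["ee_rot"])
im,_=locate("housing"); locate("relay"); cv2.imwrite("pics/top3.png",im[:,:,::-1])
locate("housing",z0=.018)
locate("housing","side",z0=.018); locate("relay","side")
E
```

```text
6.7667 [ 0.55518928 -0.16664581  0.14384091] [2.70191235e-04 8.08285414e-01 5.88790741e-01 2.82391622e-04]
housing top [ 0.2368 -0.4417  0.3452  0.1543] [136.  72. 152.]
housing top [ 0.5553  0.0253 -0.3035  0.448 ] [114. 111. 109.]
housing top [ 0.7139 -0.4754  0.4365  0.1534] [184.   39.5  32. ]
housing top [ 0.5655 -0.361  -0.2158  0.1599] [147.  142.  139.5]
relay top [ 0.3637 -0.3553 -0.4725  0.212 ] [186. 180.   0.]
relay top [ 0.6903 -0.3345  0.4307  0.2491] [123.  80.  47.]
housing top [ 0.7114 -0.4703  0.431   0.1423] [183.  38.  32.]
housing top [ 0.2385 -0.437   0.343   0.1404] [137.  74. 153.]
housing top [ 0.5633 -0.3578 -0.1923  0.1349] [150.  144.5 142. ]
housing top [0.5511 0.0211 2.7994 0.4493] [113. 109. 108.]
housing side [ 0.5553 -0.3424 -0.1851  0.1913] [90.  88.5 87. ]
housing side [ 0.6984 -0.466  -0.2192  0.2853] [131.  40.  38.]
housing side [ 0.5478  0.0093 -0.264   0.3437] [91. 90. 88.]
relay side [ 0.3686 -0.3458  0.626   0.286 ] [148. 130.  54.]
relay side [ 0.5667 -0.2384 -0.1907  0.1697] [ 49. 104.  57.]
```

Emit:
{"name": "drive_tool", "arguments": {"plan": [{"tx": 0.057, "ty": -0.2, "tz": 0, "wx": 0, "wy": 0, "wz": 0.097, "gripper": 1}, {"tx": 0.057, "ty": -0.4, "tz": 0, "wx": 0, "wy": 0, "wz": 0.097, "gripper": 1}, {"tx": 0.057, "ty": -0.6, "tz": 0, "wx": 0, "wy": 0, "wz": 0.097, "gripper": 1}, {"tx": 0.057, "ty": -0.8, "tz": 0, "wx": 0, "wy": 0, "wz": 0.097, "gripper": 1}, {"tx": 0.057, "ty": -0.98, "tz": 0, "wx": 0, "wy": 0, "wz": 0.097, "gripper": 1}, {"tx": 0.057, "ty": -0.98, "tz": 0, "wx": 0, "wy": 0, "wz": 0.097, "gripper": 1}, {"tx": 0.057, "ty": -0.98, "tz": -0.2, "wx": 0, "wy": 0, "wz": 0.097, "gripper": 1}, {"tx": 0.057, "ty": -0.98, "tz": -0.3, "wx": 0, "wy": 0, "wz": 0.097, "gripper": 1}, {"tx": 0.057, "ty": -0.98, "tz": -0.3, "wx": 0, "wy": 0, "wz": 0.097, "gripper": 1}, {"tx": 0.057, "ty": -0.98, "tz": -0.3, "wx": 0, "wy": 0, "wz": 0.097, "gripper": 1}]}}

```text
time: 8.1
tcp_pos: [0.5662, -0.3596, 0.0822]
ee_rot: [-0.002, 0.775, 0.632, -0.0]
force: [0.2, -0.2, 1.1]
width: 0.0879
gripper_force: 0.0
```

Emit:
{"name": "drive_tool", "arguments": {"plan": [{"tx": 0, "ty": 0, "tz": -0.1, "wx": 0, "wy": 0, "wz": 0, "gripper": 1}, {"tx": 0, "ty": 0, "tz": -0.19, "wx": 0, "wy": 0, "wz": 0, "gripper": 1}, {"tx": 0, "ty": 0, "tz": -0.19, "wx": 0, "wy": 0, "wz": 0, "gripper": 1}, {"tx": 0, "ty": 0, "tz": -0.19, "wx": 0, "wy": 0, "wz": 0, "gripper": 0.6}, {"tx": 0, "ty": 0, "tz": -0.19, "wx": 0, "wy": 0, "wz": 0, "gripper": 0.6}, {"tx": 0, "ty": 0, "tz": -0.19, "wx": 0, "wy": 0, "wz": 0, "gripper": 0.6}, {"tx": 0, "ty": 0, "tz": -0.19, "wx": 0, "wy": 0, "wz": 0, "gripper": 0.6}, {"tx": 0, "ty": 0, "tz": -0.19, "wx": 0, "wy": 0, "wz": 0, "gripper": 0.6}]}}

```text
time: 8.77
tcp_pos: [0.5676, -0.3615, 0.0484]
ee_rot: [0.002, 0.775, 0.631, 0.001]
force: [0.2, 0.8, 6.4]
width: 0.0698
gripper_force: 30.0
```

Emit:
{"name": "drive_tool", "arguments": {"plan": [{"tx": 0, "ty": 0, "tz": 0.2, "wx": 0, "wy": 0, "wz": 0, "gripper": 0.6}, {"tx": 0, "ty": 0, "tz": 0.4, "wx": 0, "wy": 0, "wz": 0, "gripper": 0.6}, {"tx": 0, "ty": 0.1, "tz": 0.45, "wx": 0, "wy": 0, "wz": 0.04, "gripper": 0.6}, {"tx": -0.05, "ty": 0.25, "tz": 0.45, "wx": 0, "wy": 0, "wz": 0.08, "gripper": 0.6}, {"tx": -0.1, "ty": 0.45, "tz": 0.45, "wx": 0, "wy": 0, "wz": 0.121, "gripper": 0.6}, {"tx": -0.1, "ty": 0.65, "tz": 0.45, "wx": 0, "wy": 0, "wz": 0.121, "gripper": 0.6}, {"tx": -0.1, "ty": 0.85, "tz": 0.45, "wx": 0, "wy": 0, "wz": 0.121, "gripper": 0.6}, {"tx": -0.1, "ty": 1, "tz": 0.45, "wx": 0, "wy": 0, "wz": 0.121, "gripper": 0.6}]}}

```text
time: 9.43
tcp_pos: [0.5462, -0.1584, 0.1361]
ee_rot: [0.0, 0.734, 0.679, 0.001]
force: [1.2, -0.7, -1.9]
width: 0.07
gripper_force: 30.0
```

Emit:
{"name": "drive_tool", "arguments": {"plan": [{"tx": 0, "ty": 0.2, "tz": 0, "wx": 0, "wy": 0, "wz": 0, "gripper": 0.6}, {"tx": 0, "ty": 0.4, "tz": 0, "wx": 0, "wy": 0, "wz": 0, "gripper": 0.6}, {"tx": 0, "ty": 0.467, "tz": 0, "wx": 0, "wy": 0, "wz": 0, "gripper": 0.6}, {"tx": 0, "ty": 0.467, "tz": -0.15, "wx": 0, "wy": 0, "wz": 0, "gripper": 0.6}, {"tx": 0, "ty": 0.467, "tz": -0.26, "wx": 0, "wy": 0, "wz": 0, "gripper": 0.6}, {"tx": 0, "ty": 0.467, "tz": -0.29, "wx": 0, "wy": 0, "wz": 0, "gripper": 0.6}, {"tx": 0, "ty": 0.467, "tz": -0.31, "wx": 0, "wy": 0, "wz": 0, "gripper": 0.6}, {"tx": 0, "ty": 0.467, "tz": -0.33, "wx": 0, "wy": 0, "wz": 0, "gripper": 0.6}, {"tx": 0, "ty": 0.467, "tz": -0.335, "wx": 0, "wy": 0, "wz": 0, "gripper": 0.6}, {"tx": 0, "ty": 0.467, "tz": -0.335, "wx": 0, "wy": 0, "wz": 0, "gripper": 0.6}]}}

```text
time: 10.27
tcp_pos: [0.5472, -0.0678, 0.0744]
ee_rot: [0.001, 0.734, 0.679, 0.001]
force: [-9.3, 2.9, 22.9]
width: 0.0706
gripper_force: 30.6
```

Emit:
{"name": "drive_tool", "arguments": {"plan": [{"tx": -0.01, "ty": 0.003, "tz": 0.01, "wx": 0, "wy": 0, "wz": 0, "gripper": 0.6}, {"tx": -0.014, "ty": 0.005, "tz": 0.005, "wx": 0, "wy": 0, "wz": 0, "gripper": 0.6}, {"tx": -0.014, "ty": 0.005, "tz": -0.01, "wx": 0, "wy": 0, "wz": 0, "gripper": 0.6}, {"tx": -0.014, "ty": 0.005, "tz": -0.02, "wx": 0, "wy": 0, "wz": 0, "gripper": 0.6}, {"tx": -0.014, "ty": 0.005, "tz": -0.025, "wx": 0, "wy": 0, "wz": 0, "gripper": 0.6}, {"tx": -0.014, "ty": 0.005, "tz": -0.025, "wx": 0, "wy": 0, "wz": 0, "gripper": 0.6}]}}

```text
time: 10.77
tcp_pos: [0.547, -0.0678, 0.0723]
ee_rot: [0.004, 0.734, 0.679, 0.003]
force: [-4.6, 1.4, 28.8]
width: 0.071
gripper_force: 31.0
```

Emit:
{"name": "drive_tool", "arguments": {"plan": [{"tx": 0, "ty": 0, "tz": 0.04, "wx": 0, "wy": 0, "wz": 0, "gripper": 0.6}, {"tx": 0, "ty": 0, "tz": 0.075, "wx": 0, "wy": 0, "wz": 0, "gripper": 0.6}, {"tx": 0, "ty": 0, "tz": 0.075, "wx": 0, "wy": 0, "wz": 0, "gripper": 0.6}, {"tx": 0, "ty": 0, "tz": 0.075, "wx": 0, "wy": 0, "wz": 0, "gripper": 0.6}]}}

```text
time: 11.1
tcp_pos: [0.5438, -0.0669, 0.0785]
ee_rot: [-0.0, 0.734, 0.679, -0.0]
force: [0.4, -0.9, -2.3]
width: 0.0707
gripper_force: 29.6
```

```bash
python3 - <<'E'
from h import *
s=monitor.state(); print(s["time"],s["tcp_pos"],s["ee_rot"],s["force"],s["moment"])
im=eyes.get_image("side")
cv2.imwrite("pics/side4.png",cv2.resize(im[165:255,190:310,::-1],(800,600),interpolation=cv2.INTER_CUBIC))
E
```

```text
11.1 [ 0.54376352 -0.06687992  0.07849744] [-6.04107909e-05  7.34038947e-01  6.79107366e-01 -7.54649881e-05] [ 0.40691971 -0.93017917 -2.28492608] [-0.0741185  -0.08135022 -0.01584444]
```

View pics/side4.png

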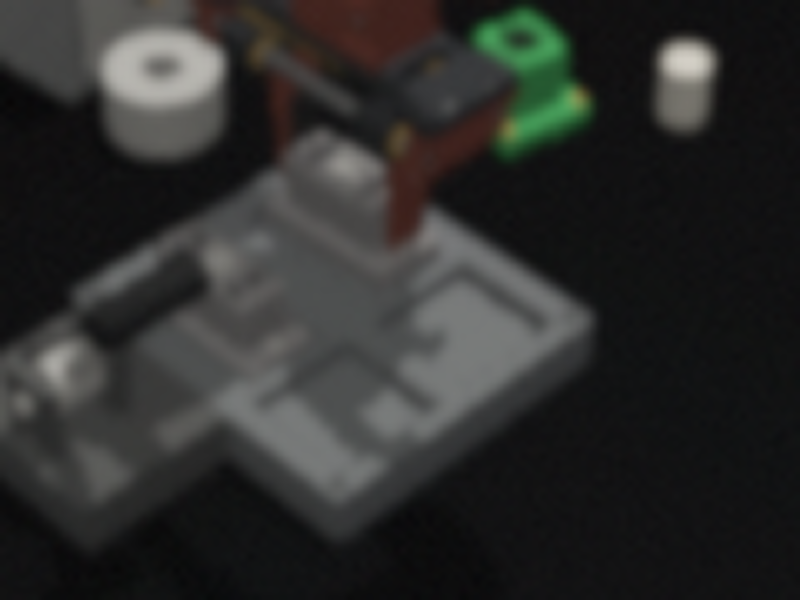

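Housing A looks seated in long_a at (235,320), and housing B hovers over long_b. Trying the insertion again from the shifted position.

Emit:
{"name": "drive_tool", "arguments": {"plan": [{"tx": 0, "ty": 0, "tz": -0.015, "wx": 0, "wy": 0, "wz": 0, "gripper": 0.6}, {"tx": 0, "ty": 0, "tz": -0.03, "wx": 0, "wy": 0, "wz": 0, "gripper": 0.6}, {"tx": 0, "ty": 0, "tz": -0.045, "wx": 0, "wy": 0, "wz": 0, "gripper": 0.6}, {"tx": 0, "ty": 0, "tz": -0.05, "wx": 0, "wy": 0, "wz": 0, "gripper": 0.6}, {"tx": 0, "ty": 0, "tz": -0.05, "wx": 0, "wy": 0, "wz": 0, "gripper": 0.6}]}}

```text
time: 11.57
tcp_pos: [0.5436, -0.0667, 0.0722]
ee_rot: [0.0, 0.734, 0.679, -0.0]
force: [-9.4, 1.4, 21.6]
width: 0.0711
gripper_force: 30.7
```

Emit:
{"name": "drive_tool", "arguments": {"plan": [{"tx": -0.008, "ty": 0, "tz": 0.03, "wx": 0, "wy": 0, "wz": 0, "gripper": 0.6}, {"tx": -0.016, "ty": 0, "tz": 0.03, "wx": 0, "wy": 0, "wz": 0, "gripper": 0.6}, {"tx": -0.016, "ty": 0, "tz": 0.015, "wx": 0, "wy": 0, "wz": 0, "gripper": 0.6}, {"tx": -0.016, "ty": 0, "tz": 0, "wx": 0, "wy": 0, "wz": 0, "gripper": 0.6}, {"tx": -0.016, "ty": 0, "tz": -0.005, "wx": 0, "wy": 0, "wz": 0, "gripper": 0.6}, {"tx": -0.016, "ty": 0, "tz": -0.005, "wx": 0, "wy": 0, "wz": 0, "gripper": 0.6}]}}

```text
time: 12.07
tcp_pos: [0.5409, -0.0668, 0.0722]
ee_rot: [0.001, 0.734, 0.679, 0.0]
force: [-8.4, 1.7, 27.8]
width: 0.0712
gripper_force: 31.0
```

```bash
python3 - <<'E'
from h import *
s=monitor.state(); print(s["force"],s["moment"])
im=eyes.get_image("top")
A=cv2.resize(im[145:225,215:290,::-1],(562,600),interpolation=cv2.INTER_CUBIC)
cv2.imwrite("pics/top5.png",A)
E
```

```text
[-8.43840554  1.66319035 27.83871318] [ 0.33102612  2.995255   -0.02152942]
```

View pics/top5.png

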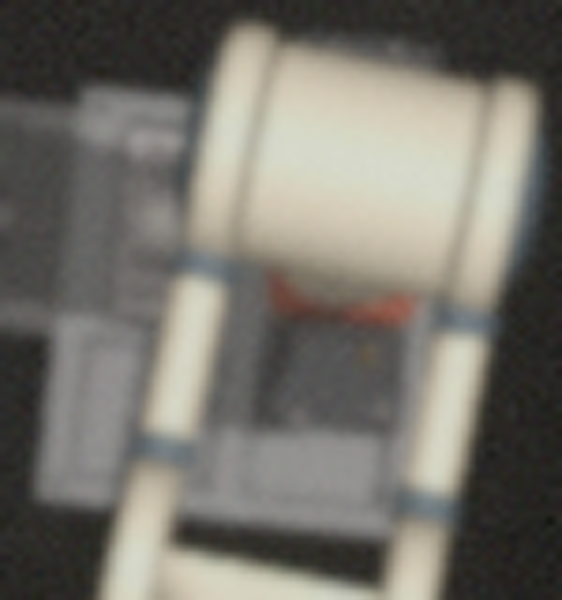

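Emit:
{"name": "drive_tool", "arguments": {"plan": [{"tx": 0, "ty": 0, "tz": 0.06, "wx": 0, "wy": 0, "wz": 0, "gripper": 0.6}, {"tx": 0.02, "ty": 0, "tz": 0.07, "wx": 0, "wy": 0, "wz": 0, "gripper": 0.6}, {"tx": 0.042, "ty": -0.003, "tz": 0.07, "wx": 0, "wy": 0, "wz": 0, "gripper": 0.6}, {"tx": 0.042, "ty": -0.003, "tz": 0.07, "wx": 0, "wy": 0, "wz": 0, "gripper": 0.6}, {"tx": 0.042, "ty": -0.003, "tz": 0.045, "wx": 0, "wy": 0, "wz": 0, "gripper": 0.6}, {"tx": 0.042, "ty": -0.003, "tz": 0.025, "wx": 0, "wy": 0, "wz": 0, "gripper": 0.6}, {"tx": 0.042, "ty": -0.003, "tz": 0.01, "wx": 0, "wy": 0, "wz": 0, "gripper": 0.6}, {"tx": 0.042, "ty": -0.003, "tz": 0.005, "wx": 0, "wy": 0, "wz": 0, "gripper": 0.6}, {"tx": 0.042, "ty": -0.003, "tz": 0.005, "wx": 0, "wy": 0, "wz": 0, "gripper": 0.6}]}}

```text
time: 12.87
tcp_pos: [0.5488, -0.0672, 0.0716]
ee_rot: [0.0, 0.734, 0.679, -0.0]
force: [-7.6, 0.4, 20.0]
width: 0.0718
gripper_force: 30.7
```

```bash
python3 - <<'E'
from h import *
s=monitor.state(); print(s["force"],s["moment"])
E
```

```text
[-7.63748406  0.4465005  20.00035393] [ 0.24661668  2.30849827 -0.05244463]
```

Housing B has tilted slightly in the jaws, since the width is growing. I'll release it at the pocket mouth so it settles, then look.

Emit:
{"name": "drive_tool", "arguments": {"plan": [{"tx": 0, "ty": 0, "tz": 0.01, "wx": 0, "wy": 0, "wz": 0, "gripper": 0.9}, {"tx": 0, "ty": 0, "tz": 0.01, "wx": 0, "wy": 0, "wz": 0, "gripper": 1}, {"tx": 0, "ty": 0, "tz": 0.01, "wx": 0, "wy": 0, "wz": 0, "gripper": 1}, {"tx": 0, "ty": 0, "tz": 0.01, "wx": 0, "wy": 0, "wz": 0, "gripper": 1}, {"tx": 0, "ty": 0, "tz": 0.2, "wx": 0, "wy": 0, "wz": 0, "gripper": 1}, {"tx": 0, "ty": 0, "tz": 0.4, "wx": 0, "wy": 0, "wz": 0, "gripper": 1}, {"tx": 0, "ty": 0, "tz": 0.6, "wx": 0, "wy": 0, "wz": 0, "gripper": 1}, {"tx": 0, "ty": -0.2, "tz": 0.7, "wx": 0, "wy": 0, "wz": 0, "gripper": 1}, {"tx": 0, "ty": -0.4, "tz": 0.8, "wx": 0, "wy": 0, "wz": 0, "gripper": 1}, {"tx": 0, "ty": -0.6, "tz": 0.8, "wx": 0, "wy": 0, "wz": 0, "gripper": 1}]}}

```text
time: 13.7
tcp_pos: [0.5501, -0.184, 0.2329]
ee_rot: [0.003, 0.733, 0.68, 0.002]
force: [0.9, -0.1, 0.3]
width: 0.0877
gripper_force: 0.0
```

```bash
python3 - <<'E'
from h import *
a=eyes.get_image("side"); b=eyes.get_image("top")
A=cv2.resize(a[170:245,190:290,::-1],(533,400),interpolation=cv2.INTER_CUBIC)
B=cv2.resize(b[145:225,215:268,::-1],(265,400),interpolation=cv2.INTER_CUBIC)
cv2.imwrite("pics/both6.png",np.hstack([A,B])); cv2.imwrite("pics/raw_top6.png",b[:,:,::-1]); cv2.imwrite("pics/raw_side6.png",a[:,:,::-1])
E
```

```text
(no output)
```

View pics/both6.png

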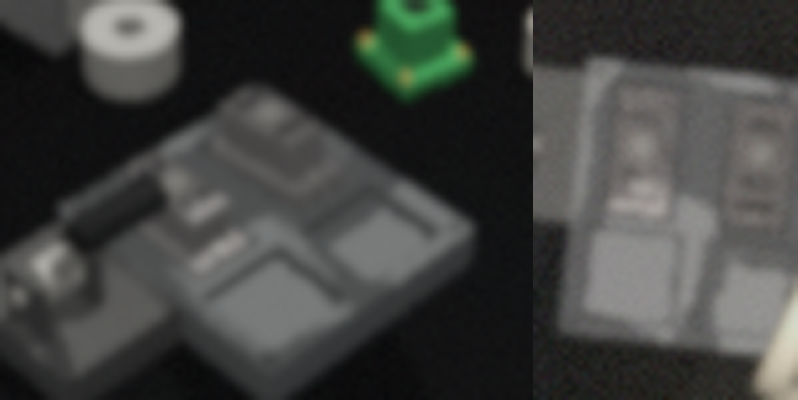

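Both housings appear to be in their pockets. To check that B is flat, I'll press each end of its block with closed fingertips; a seated block should give TCP z ≈ 0.089.

Emit:
{"name": "drive_tool", "arguments": {"plan": [{"tx": 0.125, "ty": 0.2, "tz": -0.2, "wx": 0, "wy": 0, "wz": 0, "gripper": 0}, {"tx": 0.125, "ty": 0.4, "tz": -0.4, "wx": 0, "wy": 0, "wz": 0, "gripper": 0}, {"tx": 0.125, "ty": 0.59, "tz": -0.5, "wx": 0, "wy": 0, "wz": 0, "gripper": 0}, {"tx": 0.125, "ty": 0.59, "tz": -0.55, "wx": 0, "wy": 0, "wz": 0, "gripper": 0}, {"tx": 0.125, "ty": 0.59, "tz": -0.6, "wx": 0, "wy": 0, "wz": 0, "gripper": 0}, {"tx": 0.125, "ty": 0.59, "tz": -0.65, "wx": 0, "wy": 0, "wz": 0, "gripper": 0}, {"tx": 0.125, "ty": 0.59, "tz": -0.7, "wx": 0, "wy": 0, "wz": 0, "gripper": 0}, {"tx": 0.125, "ty": 0.59, "tz": -0.725, "wx": 0, "wy": 0, "wz": 0, "gripper": 0}, {"tx": 0.125, "ty": 0.59, "tz": -0.725, "wx": 0, "wy": 0, "wz": 0, "gripper": 0}]}}

```text
time: 14.55
tcp_pos: [0.5726, -0.0656, 0.089]
ee_rot: [-0.001, 0.734, 0.679, -0.0]
force: [-25.2, 5.3, 28.6]
width: 0.0319
gripper_force: 14.4
```

Emit:
{"name": "drive_tool", "arguments": {"plan": [{"tx": 0, "ty": 0, "tz": 0.1, "wx": 0, "wy": 0, "wz": 0, "gripper": 0}, {"tx": -0.15, "ty": 0.01, "tz": 0.15, "wx": 0, "wy": 0, "wz": 0, "gripper": 0}, {"tx": -0.25, "ty": 0.02, "tz": 0.12, "wx": 0, "wy": 0, "wz": 0, "gripper": 0}, {"tx": -0.25, "ty": 0.02, "tz": 0.06, "wx": 0, "wy": 0, "wz": 0, "gripper": 0}, {"tx": -0.25, "ty": 0.02, "tz": 0.02, "wx": 0, "wy": 0, "wz": 0, "gripper": 0}, {"tx": -0.25, "ty": 0.02, "tz": 0, "wx": 0, "wy": 0, "wz": 0, "gripper": 0}, {"tx": -0.25, "ty": 0.02, "tz": 0, "wx": 0, "wy": 0, "wz": 0, "gripper": 0}]}}

```text
time: 15.13
tcp_pos: [0.5245, -0.0624, 0.0892]
ee_rot: [0.001, 0.734, 0.679, 0.0]
force: [-16.9, 2.2, 32.0]
width: 0.0003
gripper_force: 16.0
```

Both ends read 0.089, so housing B is seated flat. Lifting away and measuring the relay.

Emit:
{"name": "drive_tool", "arguments": {"plan": [{"tx": 0, "ty": 0, "tz": 0.15, "wx": 0, "wy": 0, "wz": 0, "gripper": 0}, {"tx": 0, "ty": 0, "tz": 0.3, "wx": 0, "wy": 0, "wz": 0, "gripper": 0.5}, {"tx": -0.1, "ty": -0.05, "tz": 0.4, "wx": 0, "wy": 0, "wz": -0.1, "gripper": 1}, {"tx": -0.25, "ty": -0.15, "tz": 0.4, "wx": 0, "wy": 0, "wz": -0.175, "gripper": 1}, {"tx": -0.4, "ty": -0.25, "tz": 0.4, "wx": 0, "wy": 0, "wz": -0.175, "gripper": 1}, {"tx": -0.4, "ty": -0.25, "tz": 0.4, "wx": 0, "wy": 0, "wz": -0.175, "gripper": 1}, {"tx": -0.4, "ty": -0.25, "tz": 0.4, "wx": 0, "wy": 0, "wz": -0.175, "gripper": 1}]}}

```text
time: 15.72
tcp_pos: [0.4438, -0.1127, 0.1631]
ee_rot: [0.0, 0.794, 0.608, 0.0]
force: [1.2, 0.0, 0.1]
width: 0.0369
gripper_force: 0.0
```

```bash
python3 - <<'E'
from h import *
s=monitor.state(); print(s["time"],s["tcp_pos"],s["ee_rot"])
locate("relay"); locate("relay","side"); im,_=locate("housing")
E
```

```text
15.7167 [ 0.44379079 -0.11271564  0.16305467] [2.45244355e-04 7.93889091e-01 6.08062523e-01 1.39566295e-04]
relay top [ 0.3615 -0.3546  1.0819  0.2151] [184. 178.   0.]
relay top [ 0.5642 -0.2388  1.3153  0.2075] [ 67. 159.  85.]
relay top [ 0.6899 -0.335   0.4629  0.2167] [118.   76.5  44. ]
relay side [ 0.5665 -0.2376 -0.2301  0.3441] [ 47.  104.5  57. ]
relay side [ 0.3648 -0.3573 -0.457   0.1305] [152.  137.   54.5]
relay side [0.7337 0.0852 0.0756 0.3062] [89. 80. 73.]
housing top [ 0.5513  0.0157 -0.1707  0.454 ] [153. 148. 145.]
housing top [ 0.2379 -0.4407  0.3456  0.1446] [138.  74. 154.]
housing top [ 0.5631 -0.0687 -0.106   0.4545] [149. 144. 141.]
housing top [ 0.7142 -0.4756  0.4199  0.1605] [181.5  38.   31. ]
housing top [0.724  0.0899 1.9312 0.4098] [102.  99.  93.]
housing top [ 0.7105  0.2937 -1.5402  0.4957] [204. 134.  88.]
```

Emit:
{"name": "drive_tool", "arguments": {"plan": [{"tx": 0.15, "ty": -0.15, "tz": 0, "wx": 0, "wy": 0, "wz": 0, "gripper": 1}, {"tx": 0.3, "ty": -0.3, "tz": 0, "wx": 0, "wy": 0, "wz": 0, "gripper": 1}, {"tx": 0.45, "ty": -0.45, "tz": 0, "wx": 0, "wy": 0, "wz": 0, "gripper": 1}, {"tx": 0.614, "ty": -0.6, "tz": 0, "wx": 0, "wy": 0, "wz": 0, "gripper": 1}, {"tx": 0.614, "ty": -0.635, "tz": 0, "wx": 0, "wy": 0, "wz": 0, "gripper": 1}, {"tx": 0.614, "ty": -0.635, "tz": -0.15, "wx": 0, "wy": 0, "wz": 0, "gripper": 1}, {"tx": 0.614, "ty": -0.635, "tz": -0.3, "wx": 0, "wy": 0, "wz": 0, "gripper": 1}, {"tx": 0.614, "ty": -0.635, "tz": -0.3, "wx": 0, "wy": 0, "wz": 0, "gripper": 1}, {"tx": 0.614, "ty": -0.635, "tz": -0.3, "wx": 0, "wy": 0, "wz": 0, "gripper": 1}]}}

```text
time: 16.77
tcp_pos: [0.5658, -0.2373, 0.1011]
ee_rot: [-0.002, 0.793, 0.609, -0.001]
force: [-0.9, -0.8, 0.5]
width: 0.0878
gripper_force: 0.0
```

Emit:
{"name": "drive_tool", "arguments": {"plan": [{"tx": 0, "ty": 0, "tz": -0.15, "wx": 0, "wy": 0, "wz": 0, "gripper": 1}, {"tx": 0, "ty": 0, "tz": -0.28, "wx": 0, "wy": 0, "wz": 0, "gripper": 1}, {"tx": 0, "ty": 0, "tz": -0.28, "wx": 0, "wy": 0, "wz": 0, "gripper": 1}, {"tx": 0, "ty": 0, "tz": -0.28, "wx": 0, "wy": 0, "wz": 0, "gripper": 0.3}, {"tx": 0, "ty": 0, "tz": -0.28, "wx": 0, "wy": 0, "wz": 0, "gripper": 0.3}, {"tx": 0, "ty": 0, "tz": -0.28, "wx": 0, "wy": 0, "wz": 0, "gripper": 0.3}, {"tx": 0, "ty": 0, "tz": -0.28, "wx": 0, "wy": 0, "wz": 0, "gripper": 0.3}, {"tx": 0, "ty": 0, "tz": -0.28, "wx": 0, "wy": 0, "wz": 0, "gripper": 0.3}, {"tx": 0, "ty": 0, "tz": -0.28, "wx": 0, "wy": 0, "wz": 0, "gripper": 0.3}, {"tx": 0, "ty": 0, "tz": -0.28, "wx": 0, "wy": 0, "wz": 0, "gripper": 0.3}]}}

```text
time: 17.6
tcp_pos: [0.567, -0.2385, 0.0479]
ee_rot: [0.0, 0.793, 0.609, 0.0]
force: [0.7, -0.1, -0.5]
width: 0.045
gripper_force: 0.0
```

Emit:
{"name": "drive_tool", "arguments": {"plan": [{"tx": 0, "ty": 0, "tz": 0, "wx": 0, "wy": 0, "wz": 0, "gripper": 0.3}, {"tx": 0, "ty": 0, "tz": 0, "wx": 0, "wy": 0, "wz": 0, "gripper": 0.3}, {"tx": 0, "ty": 0, "tz": 0.2, "wx": 0, "wy": 0, "wz": 0, "gripper": 0.3}, {"tx": 0, "ty": 0, "tz": 0.4, "wx": 0, "wy": 0, "wz": 0, "gripper": 0.3}, {"tx": -0.1, "ty": 0.18, "tz": 0.4, "wx": 0, "wy": 0, "wz": 0.05, "gripper": 0.3}, {"tx": -0.2, "ty": 0.36, "tz": 0.4, "wx": 0, "wy": 0, "wz": 0.1, "gripper": 0.3}, {"tx": -0.3, "ty": 0.54, "tz": 0.4, "wx": 0, "wy": 0, "wz": 0.173, "gripper": 0.3}, {"tx": -0.4, "ty": 0.72, "tz": 0.4, "wx": 0, "wy": 0, "wz": 0.173, "gripper": 0.3}, {"tx": -0.5, "ty": 0.88, "tz": 0.4, "wx": 0, "wy": 0, "wz": 0.173, "gripper": 0.3}, {"tx": -0.553, "ty": 0.895, "tz": 0.4, "wx": 0, "wy": 0, "wz": 0.173, "gripper": 0.3}]}}

```text
time: 18.43
tcp_pos: [0.4542, -0.0552, 0.1268]
ee_rot: [-0.001, 0.733, 0.68, 0.0]
force: [-0.4, -0.7, -1.8]
width: 0.0398
gripper_force: 29.9
```

Emit:
{"name": "drive_tool", "arguments": {"plan": [{"tx": 0, "ty": 0, "tz": 0, "wx": 0, "wy": 0, "wz": 0, "gripper": 0.3}, {"tx": 0, "ty": 0, "tz": -0.1, "wx": 0, "wy": 0, "wz": 0, "gripper": 0.3}, {"tx": 0, "ty": 0, "tz": -0.2, "wx": 0, "wy": 0, "wz": 0, "gripper": 0.3}, {"tx": 0, "ty": 0, "tz": -0.22, "wx": 0, "wy": 0, "wz": 0, "gripper": 0.3}, {"tx": 0, "ty": 0, "tz": -0.24, "wx": 0, "wy": 0, "wz": 0, "gripper": 0.3}, {"tx": 0, "ty": 0, "tz": -0.26, "wx": 0, "wy": 0, "wz": 0, "gripper": 0.3}, {"tx": 0, "ty": 0, "tz": -0.28, "wx": 0, "wy": 0, "wz": 0, "gripper": 0.3}, {"tx": 0, "ty": 0, "tz": -0.285, "wx": 0, "wy": 0, "wz": 0, "gripper": 0.3}, {"tx": 0, "ty": 0, "tz": -0.285, "wx": 0, "wy": 0, "wz": 0, "gripper": 0.3}]}}

```text
time: 19.18
tcp_pos: [0.4567, -0.0598, 0.0706]
ee_rot: [0.0, 0.735, 0.678, 0.0]
force: [1.6, -0.3, -2.5]
width: 0.0395
gripper_force: 29.9
```

Emit:
{"name": "drive_tool", "arguments": {"plan": [{"tx": 0, "ty": 0, "tz": -0.012, "wx": 0, "wy": 0, "wz": 0, "gripper": 0.3}, {"tx": 0, "ty": 0, "tz": -0.022, "wx": 0, "wy": 0, "wz": 0, "gripper": 0.3}, {"tx": 0, "ty": 0, "tz": -0.022, "wx": 0, "wy": 0, "wz": 0, "gripper": 0.3}, {"tx": 0, "ty": 0, "tz": -0.022, "wx": 0, "wy": 0, "wz": 0, "gripper": 0.3}]}}

```text
time: 19.52
tcp_pos: [0.4567, -0.0595, 0.0659]
ee_rot: [0.001, 0.735, 0.678, 0.0]
force: [4.1, -0.2, -3.0]
width: 0.0397
gripper_force: 29.9
```

Emit:
{"name": "drive_tool", "arguments": {"plan": [{"tx": 0, "ty": 0, "tz": 0, "wx": 0, "wy": 0, "wz": 0, "gripper": 0.65}, {"tx": 0, "ty": 0, "tz": 0, "wx": 0, "wy": 0, "wz": 0, "gripper": 0.65}, {"tx": 0, "ty": 0, "tz": 0, "wx": 0, "wy": 0, "wz": 0, "gripper": 0.65}, {"tx": 0, "ty": 0, "tz": 0, "wx": 0, "wy": 0, "wz": 0, "gripper": 0.65}, {"tx": 0, "ty": 0, "tz": 0.15, "wx": 0, "wy": 0, "wz": 0, "gripper": 0.65}, {"tx": 0, "ty": 0, "tz": 0.35, "wx": 0, "wy": 0, "wz": 0, "gripper": 0.65}, {"tx": 0, "ty": 0, "tz": 0.55, "wx": 0, "wy": 0, "wz": 0, "gripper": 0.3}, {"tx": -0.2, "ty": -0.1, "tz": 0.6, "wx": 0, "wy": 0, "wz": 0, "gripper": 0}, {"tx": -0.4, "ty": -0.2, "tz": 0.6, "wx": 0, "wy": 0, "wz": 0, "gripper": 0}, {"tx": -0.4, "ty": -0.2, "tz": 0.6, "wx": 0, "wy": 0, "wz": 0, "gripper": 0}]}}

```text
time: 20.35
tcp_pos: [0.3736, -0.1009, 0.1879]
ee_rot: [0.001, 0.735, 0.678, -0.0]
force: [-0.3, -0.0, -0.1]
width: 0.0338
gripper_force: 0.0
```

```bash
python3 - <<'E'
from h import *
s=monitor.state(); print(s["time"],s["tcp_pos"],s["ee_rot"])
locate("relay",z0=.018)
a=eyes.get_image("side"); b=eyes.get_image("top")
A=cv2.resize(a[165:255,190:290,::-1],(444,400),interpolation=cv2.INTER_CUBIC)
B=cv2.resize(b[145:225,185:268,::-1],(356,343),interpolation=cv2.INTER_CUBIC); B=cv2.copyMakeBorder(B,0,57,0,0,cv2.BORDER_CONSTANT)
cv2.imwrite("pics/both7.png",np.hstack([A,B])); cv2.imwrite("pics/raw_top7.png",b[:,:,::-1]); cv2.imwrite("pics/raw_side7.png",a[:,:,::-1])
E
```

```text
20.35 [ 0.37356919 -0.10092365  0.18788477] [ 1.29767709e-03  7.35150767e-01  6.77902337e-01 -2.95379212e-04]
relay top [ 0.3634 -0.3521  1.1295  0.1949] [188. 182.   0.]
relay top [ 0.4663 -0.0519 -0.0343  0.3592] [ 68. 140.  81.]
relay top [ 0.6879 -0.3312  0.4546  0.1899] [117.5  76.   44. ]
```

View pics/both7.png

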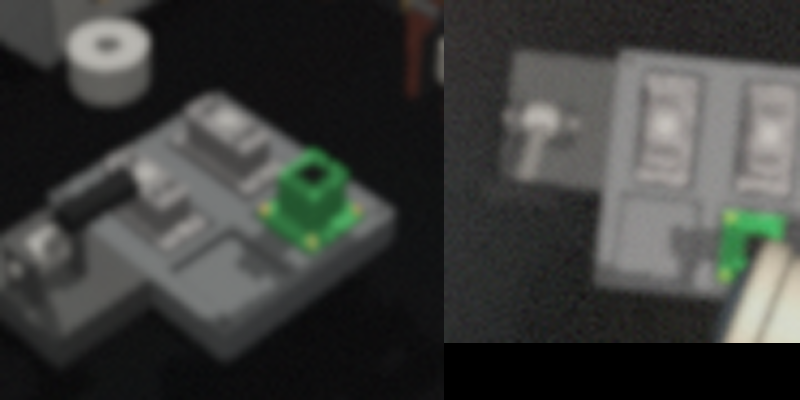

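The view shows both housings seated, in the right crop at (665,128) and (770,133), and the green relay in square_b at (310,205) in the left crop. The lever's black bar is at about (98,196) in the left crop. Next I locate it.

```bash
python3 - <<'E'
from h import *
print(toplane([(98+.5)*100/444+189.5,(196+.5)*90/400+164.5],.158,"side"))
print(toplane([(60+.5)*100/444+189.5,(212+.5)*90/400+164.5],.158,"side"),toplane([(135+.5)*100/444+189.5,(180+.5)*90/400+164.5],.158,"side"))
print(toplane([(524-444+.5)*83/356+184.5,(180.5)*80/343+144.5],.158,"top"), toplane([(540-444+.5)*83/356+184.5,(118.5)*80/343+144.5],.06,"top"))
E
```

```text
[[0.49042563 0.12566295 0.158     ]]
[[0.49824244 0.15280087 0.158     ]] [[0.48293503 0.09834581 0.158     ]]
[[0.49799807 0.12713838 0.158     ]] [[0.55830233 0.12535246 0.06      ]]
```

Emit:
{"name": "drive_tool", "arguments": {"plan": [{"tx": 0.05, "ty": 0.15, "tz": 0.1, "wx": 0, "wy": 0, "wz": 0, "gripper": 0}, {"tx": 0.15, "ty": 0.3, "tz": 0.19, "wx": 0, "wy": 0, "wz": 0, "gripper": 0}, {"tx": 0.25, "ty": 0.45, "tz": 0.19, "wx": 0, "wy": 0, "wz": 0, "gripper": 0}, {"tx": 0.35, "ty": 0.6, "tz": 0.19, "wx": 0, "wy": 0, "wz": 0, "gripper": 0}, {"tx": 0.45, "ty": 0.75, "tz": 0.19, "wx": 0, "wy": 0, "wz": 0, "gripper": 0}, {"tx": 0.58, "ty": 0.9, "tz": 0.19, "wx": 0, "wy": 0, "wz": 0, "gripper": 0}, {"tx": 0.58, "ty": 1, "tz": 0.19, "wx": 0, "wy": 0, "wz": 0, "gripper": 0}, {"tx": 0.58, "ty": 1, "tz": 0.19, "wx": 0, "wy": 0, "wz": 0, "gripper": 0}, {"tx": 0.58, "ty": 1, "tz": 0.19, "wx": 0, "wy": 0, "wz": 0, "gripper": 0}]}}

```text
time: 21.3
tcp_pos: [0.4924, 0.1023, 0.2225]
ee_rot: [-0.001, 0.733, 0.68, -0.001]
force: [-0.7, -0.9, 0.4]
width: 0.0006
gripper_force: 0.0
```

Emit:
{"name": "drive_tool", "arguments": {"plan": [{"tx": 0, "ty": 0.13, "tz": 0, "wx": 0, "wy": 0, "wz": 0, "gripper": 0}, {"tx": 0, "ty": 0.13, "tz": 0, "wx": 0, "wy": 0, "wz": 0, "gripper": 0}, {"tx": -0.02, "ty": 0.13, "tz": -0.1, "wx": 0, "wy": 0, "wz": 0, "gripper": 0}, {"tx": -0.03, "ty": 0.13, "tz": -0.16, "wx": 0, "wy": 0, "wz": 0, "gripper": 0}, {"tx": -0.05, "ty": 0.133, "tz": -0.21, "wx": 0, "wy": 0, "wz": 0, "gripper": 0}, {"tx": -0.05, "ty": 0.133, "tz": -0.21, "wx": 0, "wy": 0, "wz": 0, "gripper": 0}]}}

```text
time: 21.8
tcp_pos: [0.4785, 0.127, 0.1872]
ee_rot: [-0.002, 0.734, 0.679, -0.001]
force: [-21.3, 0.2, 30.6]
width: 0.0006
gripper_force: 15.8
```

The force is along the lever arm, so I need to follow the arc more closely and lead slightly towards -x.

Emit:
{"name": "drive_tool", "arguments": {"plan": [{"tx": -0.05, "ty": 0.003, "tz": 0.007, "wx": 0, "wy": 0, "wz": 0, "gripper": 0}, {"tx": -0.08, "ty": 0.005, "tz": -0.043, "wx": 0, "wy": 0, "wz": 0, "gripper": 0}, {"tx": -0.13, "ty": 0.008, "tz": -0.115, "wx": 0, "wy": 0, "wz": 0, "gripper": 0}, {"tx": -0.172, "ty": 0.011, "tz": -0.195, "wx": 0, "wy": 0, "wz": 0, "gripper": 0}, {"tx": -0.197, "ty": 0.014, "tz": -0.28, "wx": 0, "wy": 0, "wz": 0, "gripper": 0}, {"tx": -0.21, "ty": 0.015, "tz": -0.338, "wx": 0, "wy": 0, "wz": 0, "gripper": 0}, {"tx": -0.21, "ty": 0.015, "tz": -0.358, "wx": 0, "wy": 0, "wz": 0, "gripper": 0}, {"tx": -0.21, "ty": 0.015, "tz": -0.358, "wx": 0, "wy": 0, "wz": 0, "gripper": 0}, {"tx": -0.21, "ty": 0.015, "tz": -0.358, "wx": 0, "wy": 0, "wz": 0, "gripper": 0}]}}

```text
time: 22.55
tcp_pos: [0.4371, 0.1302, 0.114]
ee_rot: [-0.002, 0.734, 0.679, -0.001]
force: [-17.1, 0.8, 24.4]
width: 0.0002
gripper_force: 12.4
```

Emit:
{"name": "drive_tool", "arguments": {"plan": [{"tx": 0, "ty": 0, "tz": -0.015, "wx": 0, "wy": 0, "wz": 0, "gripper": 0}, {"tx": 0, "ty": 0, "tz": -0.02, "wx": 0, "wy": 0, "wz": 0, "gripper": 0}, {"tx": 0, "ty": 0, "tz": -0.02, "wx": 0, "wy": 0, "wz": 0, "gripper": 0}, {"tx": 0, "ty": 0, "tz": -0.02, "wx": 0, "wy": 0, "wz": 0, "gripper": 0}]}}

```text
time: 22.88
tcp_pos: [0.4375, 0.1302, 0.1131]
ee_rot: [-0.002, 0.734, 0.679, -0.001]
force: [-30.1, -0.4, 38.9]
width: 0.0007
gripper_force: 20.5
```

Emit:
{"name": "drive_tool", "arguments": {"plan": [{"tx": 0, "ty": 0, "tz": 0.05, "wx": 0, "wy": 0, "wz": 0, "gripper": 0}, {"tx": 0.02, "ty": 0, "tz": 0.15, "wx": 0, "wy": 0, "wz": 0, "gripper": 0}, {"tx": 0.06, "ty": 0, "tz": 0.25, "wx": 0, "wy": 0, "wz": 0, "gripper": 0}, {"tx": 0.1, "ty": 0, "tz": 0.35, "wx": 0, "wy": 0, "wz": 0, "gripper": 0}, {"tx": 0.15, "ty": 0, "tz": 0.45, "wx": 0, "wy": 0, "wz": 0, "gripper": 0}, {"tx": 0.2, "ty": 0, "tz": 0.55, "wx": 0, "wy": 0, "wz": 0, "gripper": 0}, {"tx": 0.2, "ty": 0, "tz": 0.7, "wx": 0, "wy": 0, "wz": 0, "gripper": 0.4}, {"tx": 0.2, "ty": -0.2, "tz": 0.7, "wx": 0, "wy": 0, "wz": 0, "gripper": 0.65}, {"tx": 0.1, "ty": -0.4, "tz": 0.7, "wx": 0, "wy": 0, "wz": 0, "gripper": 0.65}, {"tx": 0.1, "ty": -0.6, "tz": 0.7, "wx": 0, "wy": 0, "wz": 0, "gripper": 0.65}]}}

```text
time: 23.72
tcp_pos: [0.4588, 0.01, 0.2475]
ee_rot: [0.001, 0.734, 0.679, 0.0]
force: [-0.2, 0.1, 0.0]
width: 0.0238
gripper_force: 0.0
```

```bash
python3 - <<'E'
from h import *
s=monitor.state(); print(s["time"],s["tcp_pos"],s["ee_rot"],s["width"])
a=eyes.get_image("side"); b=eyes.get_image("top")
A=cv2.resize(a[130:255,170:300,::-1],(416,400),interpolation=cv2.INTER_CUBIC)
B=cv2.resize(b[110:240,140:265,::-1],(384,400),interpolation=cv2.INTER_CUBIC)
cv2.imwrite("pics/both8.png",np.hstack([A,B]))
E
```

```text
23.7167 [0.45878464 0.00995058 0.24747093] [5.18097239e-04 7.34039886e-01 6.79106075e-01 3.40189137e-04] 0.02381302413199444
```

View pics/both8.png

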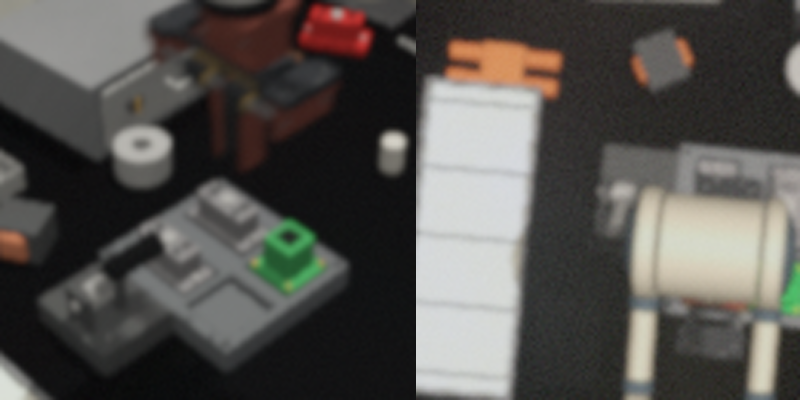

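The lever is back up, bar at (130,255) in the left crop, and all three modules are still seated. Unloading, starting with the relay.

Emit:
{"name": "drive_tool", "arguments": {"plan": [{"tx": -0.016, "ty": -0.17, "tz": 0, "wx": 0, "wy": 0, "wz": 0, "gripper": 0.65}, {"tx": -0.016, "ty": -0.347, "tz": -0.1, "wx": 0, "wy": 0, "wz": 0, "gripper": 0.65}, {"tx": -0.016, "ty": -0.347, "tz": -0.25, "wx": 0, "wy": 0, "wz": 0, "gripper": 0.65}, {"tx": -0.016, "ty": -0.347, "tz": -0.45, "wx": 0, "wy": 0, "wz": 0, "gripper": 0.65}, {"tx": -0.016, "ty": -0.347, "tz": -0.6, "wx": 0, "wy": 0, "wz": 0, "gripper": 0.65}, {"tx": -0.016, "ty": -0.347, "tz": -0.7, "wx": 0, "wy": 0, "wz": 0, "gripper": 0.65}, {"tx": -0.016, "ty": -0.347, "tz": -0.8, "wx": 0, "wy": 0, "wz": 0, "gripper": 0.65}, {"tx": -0.016, "ty": -0.347, "tz": -0.9, "wx": 0, "wy": 0, "wz": 0, "gripper": 0.65}, {"tx": -0.016, "ty": -0.347, "tz": -0.9, "wx": 0, "wy": 0, "wz": 0, "gripper": 0.65}, {"tx": -0.016, "ty": -0.347, "tz": -0.9, "wx": 0, "wy": 0, "wz": 0, "gripper": 0.65}]}}

```text
time: 24.65
tcp_pos: [0.4562, -0.0581, 0.0657]
ee_rot: [-0.001, 0.735, 0.678, -0.001]
force: [-0.4, 0.4, 0.6]
width: 0.0575
gripper_force: 0.0
```

Emit:
{"name": "drive_tool", "arguments": {"plan": [{"tx": 0, "ty": 0, "tz": 0, "wx": 0, "wy": 0, "wz": 0, "gripper": 0.3}, {"tx": 0, "ty": 0, "tz": 0, "wx": 0, "wy": 0, "wz": 0, "gripper": 0.3}, {"tx": 0, "ty": 0, "tz": 0, "wx": 0, "wy": 0, "wz": 0, "gripper": 0.3}, {"tx": 0, "ty": 0, "tz": 0, "wx": 0, "wy": 0, "wz": 0, "gripper": 0.3}, {"tx": 0, "ty": 0, "tz": 0, "wx": 0, "wy": 0, "wz": 0, "gripper": 0.3}, {"tx": 0, "ty": 0, "tz": 0, "wx": 0, "wy": 0, "wz": 0, "gripper": 0.3}]}}

```text
time: 25.15
tcp_pos: [0.4578, -0.0583, 0.0681]
ee_rot: [0.001, 0.735, 0.678, 0.001]
force: [-0.6, 0.6, 6.5]
width: 0.04
gripper_force: 30.0
```

Emit:
{"name": "drive_tool", "arguments": {"plan": [{"tx": 0, "ty": 0, "tz": 0.1, "wx": 0, "wy": 0, "wz": 0, "gripper": 0.3}, {"tx": 0, "ty": 0, "tz": 0.3, "wx": 0, "wy": 0, "wz": 0, "gripper": 0.3}, {"tx": 0, "ty": 0, "tz": 0.5, "wx": 0, "wy": 0, "wz": 0, "gripper": 0.3}, {"tx": 0, "ty": 0, "tz": 0.7, "wx": 0, "wy": 0, "wz": 0, "gripper": 0.3}, {"tx": 0, "ty": 0, "tz": 0.9, "wx": 0, "wy": 0, "wz": 0, "gripper": 0.3}, {"tx": 0, "ty": 0.1, "tz": 0.95, "wx": 0, "wy": 0, "wz": 0, "gripper": 0.3}, {"tx": 0.1, "ty": 0.3, "tz": 0.95, "wx": 0, "wy": 0, "wz": 0.015, "gripper": 0.3}, {"tx": 0.2, "ty": 0.45, "tz": 0.95, "wx": 0, "wy": 0, "wz": 0.015, "gripper": 0.3}, {"tx": 0.3, "ty": 0.6, "tz": 0.95, "wx": 0, "wy": 0, "wz": 0.015, "gripper": 0.3}, {"tx": 0.425, "ty": 0.75, "tz": 0.95, "wx": 0, "wy": 0, "wz": 0.015, "gripper": 0.3}]}}

```text
time: 25.98
tcp_pos: [0.5424, 0.0937, 0.2568]
ee_rot: [0.0, 0.729, 0.684, 0.0]
force: [0.5, -1.0, -2.0]
width: 0.0397
gripper_force: 30.0
```

Emit:
{"name": "drive_tool", "arguments": {"plan": [{"tx": 0, "ty": 0.2, "tz": 0, "wx": 0, "wy": 0, "wz": 0, "gripper": 0.3}, {"tx": 0, "ty": 0.4, "tz": 0, "wx": 0, "wy": 0, "wz": 0, "gripper": 0.3}, {"tx": 0, "ty": 0.6, "tz": 0, "wx": 0, "wy": 0, "wz": 0, "gripper": 0.3}, {"tx": 0, "ty": 0.8, "tz": 0, "wx": 0, "wy": 0, "wz": 0, "gripper": 0.3}, {"tx": 0, "ty": 1, "tz": 0, "wx": 0, "wy": 0, "wz": 0, "gripper": 0.3}, {"tx": 0, "ty": 1, "tz": -0.2, "wx": 0, "wy": 0, "wz": 0, "gripper": 0.3}, {"tx": 0, "ty": 1, "tz": -0.4, "wx": 0, "wy": 0, "wz": 0, "gripper": 0.3}, {"tx": 0, "ty": 1, "tz": -0.6, "wx": 0, "wy": 0, "wz": 0, "gripper": 0.3}, {"tx": 0, "ty": 1, "tz": -0.6, "wx": 0, "wy": 0, "wz": 0, "gripper": 0.3}, {"tx": 0, "ty": 1, "tz": -0.6, "wx": 0, "wy": 0, "wz": 0, "gripper": 0.3}]}}

```text
time: 26.82
tcp_pos: [0.5404, 0.2912, 0.1333]
ee_rot: [-0.001, 0.729, 0.684, -0.003]
force: [0.4, 0.1, -0.9]
width: 0.04
gripper_force: 30.0
```

Emit:
{"name": "drive_tool", "arguments": {"plan": [{"tx": 0.007, "ty": 0.083, "tz": 0, "wx": 0, "wy": 0, "wz": 0, "gripper": 0.3}, {"tx": 0.007, "ty": 0.083, "tz": 0, "wx": 0, "wy": 0, "wz": 0, "gripper": 0.3}, {"tx": 0.007, "ty": 0.083, "tz": -0.1, "wx": 0, "wy": 0, "wz": 0, "gripper": 0.3}, {"tx": 0.007, "ty": 0.083, "tz": -0.18, "wx": 0, "wy": 0, "wz": 0, "gripper": 0.3}, {"tx": 0.007, "ty": 0.083, "tz": -0.2, "wx": 0, "wy": 0, "wz": 0, "gripper": 0.3}, {"tx": 0.007, "ty": 0.083, "tz": -0.212, "wx": 0, "wy": 0, "wz": 0, "gripper": 0.3}, {"tx": 0.007, "ty": 0.083, "tz": -0.212, "wx": 0, "wy": 0, "wz": 0, "gripper": 0.3}, {"tx": 0.007, "ty": 0.083, "tz": -0.212, "wx": 0, "wy": 0, "wz": 0, "gripper": 0.3}]}}

```text
time: 27.48
tcp_pos: [0.5444, 0.3087, 0.0963]
ee_rot: [0.0, 0.729, 0.684, 0.001]
force: [-0.0, 0.3, -1.2]
width: 0.0396
gripper_force: 30.0
```

Emit:
{"name": "drive_tool", "arguments": {"plan": [{"tx": -0.007, "ty": -0.004, "tz": -0.01, "wx": 0, "wy": 0, "wz": 0, "gripper": 0.3}, {"tx": -0.007, "ty": -0.004, "tz": -0.02, "wx": 0, "wy": 0, "wz": 0, "gripper": 0.3}, {"tx": -0.007, "ty": -0.004, "tz": -0.03, "wx": 0, "wy": 0, "wz": 0, "gripper": 0.3}, {"tx": -0.007, "ty": -0.004, "tz": -0.033, "wx": 0, "wy": 0, "wz": 0, "gripper": 0.3}, {"tx": -0.007, "ty": -0.004, "tz": -0.033, "wx": 0, "wy": 0, "wz": 0, "gripper": 0.3}]}}

```text
time: 27.9
tcp_pos: [0.5425, 0.3078, 0.0902]
ee_rot: [0.0, 0.729, 0.684, 0.001]
force: [-3.2, -2.0, 7.3]
width: 0.0399
gripper_force: 30.0
```

Emit:
{"name": "drive_tool", "arguments": {"plan": [{"tx": 0, "ty": 0, "tz": 0.005, "wx": 0, "wy": 0, "wz": 0, "gripper": 0.65}, {"tx": 0, "ty": 0, "tz": 0.005, "wx": 0, "wy": 0, "wz": 0, "gripper": 0.65}, {"tx": 0, "ty": 0, "tz": 0.005, "wx": 0, "wy": 0, "wz": 0, "gripper": 0.65}, {"tx": 0, "ty": 0, "tz": 0.1, "wx": 0, "wy": 0, "wz": 0, "gripper": 0.65}, {"tx": 0, "ty": 0, "tz": 0.3, "wx": 0, "wy": 0, "wz": 0, "gripper": 0.65}, {"tx": 0, "ty": 0, "tz": 0.5, "wx": 0, "wy": 0, "wz": 0, "gripper": 1}, {"tx": 0, "ty": -0.1, "tz": 0.68, "wx": 0, "wy": 0, "wz": 0, "gripper": 1}, {"tx": 0.02, "ty": -0.28, "tz": 0.75, "wx": 0, "wy": 0, "wz": 0, "gripper": 1}, {"tx": 0.04, "ty": -0.48, "tz": 0.75, "wx": 0, "wy": 0, "wz": -0.015, "gripper": 1}, {"tx": 0.069, "ty": -0.68, "tz": 0.75, "wx": 0, "wy": 0, "wz": -0.015, "gripper": 1}]}}

```text
time: 28.73
tcp_pos: [0.5561, 0.171, 0.2395]
ee_rot: [0.001, 0.734, 0.679, 0.002]
force: [0.4, -1.0, 0.5]
width: 0.0858
gripper_force: 0.0
```

Emit:
{"name": "drive_tool", "arguments": {"plan": [{"tx": 0, "ty": -0.2, "tz": 0, "wx": 0, "wy": 0, "wz": 0, "gripper": 1}, {"tx": 0, "ty": -0.4, "tz": 0, "wx": 0, "wy": 0, "wz": 0, "gripper": 1}, {"tx": 0, "ty": -0.6, "tz": 0, "wx": 0, "wy": 0, "wz": 0, "gripper": 1}, {"tx": 0, "ty": -0.77, "tz": 0, "wx": 0, "wy": 0, "wz": 0, "gripper": 1}, {"tx": 0, "ty": -0.77, "tz": 0, "wx": 0, "wy": 0, "wz": 0, "gripper": 1}, {"tx": 0, "ty": -0.77, "tz": -0.2, "wx": 0, "wy": 0, "wz": 0, "gripper": 1}, {"tx": 0, "ty": -0.77, "tz": -0.4, "wx": 0, "wy": 0, "wz": 0, "gripper": 1}, {"tx": 0, "ty": -0.77, "tz": -0.55, "wx": 0, "wy": 0, "wz": 0, "gripper": 1}, {"tx": 0, "ty": -0.77, "tz": -0.55, "wx": 0, "wy": 0, "wz": 0, "gripper": 1}, {"tx": 0, "ty": -0.77, "tz": -0.55, "wx": 0, "wy": 0, "wz": 0, "gripper": 1}]}}

```text
time: 29.57
tcp_pos: [0.5548, 0.0182, 0.1258]
ee_rot: [-0.002, 0.735, 0.679, -0.001]
force: [0.1, 0.3, 0.1]
width: 0.088
gripper_force: 0.0
```

Emit:
{"name": "drive_tool", "arguments": {"plan": [{"tx": 0, "ty": -0.018, "tz": -0.1, "wx": 0, "wy": 0, "wz": 0, "gripper": 1}, {"tx": 0, "ty": -0.018, "tz": -0.2, "wx": 0, "wy": 0, "wz": 0, "gripper": 1}, {"tx": 0, "ty": -0.018, "tz": -0.295, "wx": 0, "wy": 0, "wz": 0, "gripper": 1}, {"tx": 0, "ty": -0.018, "tz": -0.295, "wx": 0, "wy": 0, "wz": 0, "gripper": 1}, {"tx": 0, "ty": -0.018, "tz": -0.295, "wx": 0, "wy": 0, "wz": 0, "gripper": 0.6}, {"tx": 0, "ty": -0.018, "tz": -0.295, "wx": 0, "wy": 0, "wz": 0, "gripper": 0.6}, {"tx": 0, "ty": -0.018, "tz": -0.295, "wx": 0, "wy": 0, "wz": 0, "gripper": 0.6}, {"tx": 0, "ty": -0.018, "tz": -0.295, "wx": 0, "wy": 0, "wz": 0, "gripper": 0.6}, {"tx": 0, "ty": -0.018, "tz": -0.295, "wx": 0, "wy": 0, "wz": 0, "gripper": 0.6}, {"tx": 0, "ty": -0.018, "tz": -0.295, "wx": 0, "wy": 0, "wz": 0, "gripper": 0.6}]}}

```text
time: 30.4
tcp_pos: [0.5571, 0.0142, 0.0714]
ee_rot: [0.001, 0.735, 0.678, 0.001]
force: [-0.6, 0.7, 6.6]
width: 0.0696
gripper_force: 30.0
```

Emit:
{"name": "drive_tool", "arguments": {"plan": [{"tx": 0, "ty": 0, "tz": 0.1, "wx": 0, "wy": 0, "wz": 0, "gripper": 0.6}, {"tx": 0, "ty": 0, "tz": 0.3, "wx": 0, "wy": 0, "wz": 0, "gripper": 0.6}, {"tx": 0, "ty": 0, "tz": 0.5, "wx": 0, "wy": 0, "wz": 0, "gripper": 0.6}, {"tx": 0, "ty": 0, "tz": 0.7, "wx": 0, "wy": 0, "wz": 0, "gripper": 0.6}, {"tx": 0, "ty": 0, "tz": 0.9, "wx": 0, "wy": 0, "wz": 0, "gripper": 0.6}, {"tx": 0, "ty": 0.1, "tz": 0.95, "wx": 0, "wy": 0, "wz": -0.1, "gripper": 0.6}, {"tx": -0.05, "ty": 0.25, "tz": 0.95, "wx": 0, "wy": 0, "wz": -0.2, "gripper": 0.6}, {"tx": -0.1, "ty": 0.42, "tz": 0.95, "wx": 0, "wy": 0, "wz": -0.3, "gripper": 0.6}, {"tx": -0.15, "ty": 0.58, "tz": 0.95, "wx": 0, "wy": 0, "wz": -0.4, "gripper": 0.6}, {"tx": -0.2, "ty": 0.75, "tz": 0.95, "wx": 0, "wy": 0, "wz": -0.5, "gripper": 0.6}]}}

```text
time: 31.23
tcp_pos: [0.5153, 0.1651, 0.2592]
ee_rot: [0.0, 0.887, 0.462, 0.001]
force: [0.5, 0.6, -2.2]
width: 0.0698
gripper_force: 30.0
```

Emit:
{"name": "drive_tool", "arguments": {"plan": [{"tx": -0.05, "ty": 0.15, "tz": 0, "wx": 0, "wy": 0, "wz": -0.11, "gripper": 0.6}, {"tx": -0.1, "ty": 0.3, "tz": 0, "wx": 0, "wy": 0, "wz": -0.22, "gripper": 0.6}, {"tx": -0.15, "ty": 0.45, "tz": 0, "wx": 0, "wy": 0, "wz": -0.33, "gripper": 0.6}, {"tx": -0.22, "ty": 0.6, "tz": 0, "wx": 0, "wy": 0, "wz": -0.44, "gripper": 0.6}, {"tx": -0.276, "ty": 0.737, "tz": 0, "wx": 0, "wy": 0, "wz": -0.55, "gripper": 0.6}, {"tx": -0.276, "ty": 0.737, "tz": 0, "wx": 0, "wy": 0, "wz": -0.66, "gripper": 0.6}, {"tx": -0.276, "ty": 0.737, "tz": 0, "wx": 0, "wy": 0, "wz": -0.77, "gripper": 0.6}, {"tx": -0.276, "ty": 0.737, "tz": 0, "wx": 0, "wy": 0, "wz": -0.88, "gripper": 0.6}, {"tx": -0.276, "ty": 0.737, "tz": 0, "wx": 0, "wy": 0, "wz": -0.982, "gripper": 0.6}, {"tx": -0.276, "ty": 0.737, "tz": 0, "wx": 0, "wy": 0, "wz": -0.982, "gripper": 0.6}]}}

```text
time: 32.07
tcp_pos: [0.4606, 0.3117, 0.2589]
ee_rot: [-0.0, 0.999, -0.032, 0.0]
force: [0.1, -0.2, -1.4]
width: 0.0701
gripper_force: 30.0
```

Emit:
{"name": "drive_tool", "arguments": {"plan": [{"tx": 0.006, "ty": 0, "tz": -0.15, "wx": 0, "wy": 0, "wz": 0, "gripper": 0.6}, {"tx": 0.006, "ty": 0, "tz": -0.35, "wx": 0, "wy": 0, "wz": 0, "gripper": 0.6}, {"tx": 0.006, "ty": 0, "tz": -0.5, "wx": 0, "wy": 0, "wz": 0, "gripper": 0.6}, {"tx": 0.006, "ty": 0, "tz": -0.65, "wx": 0, "wy": 0, "wz": 0, "gripper": 0.6}, {"tx": 0.006, "ty": 0, "tz": -0.75, "wx": 0, "wy": 0, "wz": 0, "gripper": 0.6}, {"tx": 0.006, "ty": 0, "tz": -0.8, "wx": 0, "wy": 0, "wz": 0, "gripper": 0.6}, {"tx": 0.006, "ty": 0, "tz": -0.8, "wx": 0, "wy": 0, "wz": 0, "gripper": 0.6}, {"tx": 0.006, "ty": 0, "tz": -0.8, "wx": 0, "wy": 0, "wz": 0, "gripper": 0.6}]}}

```text
time: 32.73
tcp_pos: [0.4621, 0.3116, 0.0992]
ee_rot: [-0.0, 1.0, -0.03, 0.0]
force: [-0.5, 0.1, -0.6]
width: 0.0697
gripper_force: 30.0
```

Emit:
{"name": "drive_tool", "arguments": {"plan": [{"tx": 0, "ty": 0, "tz": -0.015, "wx": 0, "wy": 0, "wz": 0, "gripper": 0.6}, {"tx": 0, "ty": 0, "tz": -0.03, "wx": 0, "wy": 0, "wz": 0, "gripper": 0.6}, {"tx": 0, "ty": 0, "tz": -0.035, "wx": 0, "wy": 0, "wz": 0, "gripper": 0.6}, {"tx": 0, "ty": 0, "tz": -0.035, "wx": 0, "wy": 0, "wz": 0, "gripper": 0.6}]}}

```text
time: 33.07
tcp_pos: [0.4628, 0.312, 0.0935]
ee_rot: [-0.001, 1.0, -0.03, 0.002]
force: [-0.2, 1.2, 3.3]
width: 0.0695
gripper_force: 30.0
```

Emit:
{"name": "drive_tool", "arguments": {"plan": [{"tx": 0, "ty": 0, "tz": 0, "wx": 0, "wy": 0, "wz": 0, "gripper": 1}, {"tx": 0, "ty": 0, "tz": 0, "wx": 0, "wy": 0, "wz": 0, "gripper": 1}, {"tx": 0, "ty": 0, "tz": 0, "wx": 0, "wy": 0, "wz": 0, "gripper": 1}, {"tx": 0, "ty": 0, "tz": 0, "wx": 0, "wy": 0, "wz": 0, "gripper": 1}, {"tx": 0, "ty": 0, "tz": 0.1, "wx": 0, "wy": 0, "wz": 0, "gripper": 1}, {"tx": 0, "ty": 0, "tz": 0.3, "wx": 0, "wy": 0, "wz": 0, "gripper": 1}, {"tx": 0, "ty": 0, "tz": 0.5, "wx": 0, "wy": 0, "wz": 0, "gripper": 1}, {"tx": 0, "ty": 0, "tz": 0.7, "wx": 0, "wy": 0, "wz": 0.1, "gripper": 1}, {"tx": 0, "ty": -0.05, "tz": 0.8, "wx": 0, "wy": 0, "wz": 0.2, "gripper": 1}, {"tx": 0, "ty": -0.2, "tz": 0.8, "wx": 0, "wy": 0, "wz": 0.3, "gripper": 1}]}}

```text
time: 33.9
tcp_pos: [0.4628, 0.274, 0.2577]
ee_rot: [-0.002, 0.991, 0.131, 0.004]
force: [0.7, 0.6, 0.1]
width: 0.0878
gripper_force: 0.0
```

Emit:
{"name": "drive_tool", "arguments": {"plan": [{"tx": 0.04, "ty": -0.1, "tz": 0, "wx": 0, "wy": 0, "wz": 0.11, "gripper": 1}, {"tx": 0.08, "ty": -0.2, "tz": 0, "wx": 0, "wy": 0, "wz": 0.22, "gripper": 1}, {"tx": 0.12, "ty": -0.3, "tz": 0, "wx": 0, "wy": 0, "wz": 0.33, "gripper": 1}, {"tx": 0.16, "ty": -0.4, "tz": 0, "wx": 0, "wy": 0, "wz": 0.44, "gripper": 1}, {"tx": 0.2, "ty": -0.5, "tz": 0, "wx": 0, "wy": 0, "wz": 0.55, "gripper": 1}, {"tx": 0.25, "ty": -0.6, "tz": 0, "wx": 0, "wy": 0, "wz": 0.66, "gripper": 1}, {"tx": 0.3, "ty": -0.7, "tz": 0, "wx": 0, "wy": 0, "wz": 0.77, "gripper": 1}, {"tx": 0.35, "ty": -0.8, "tz": 0, "wx": 0, "wy": 0, "wz": 0.88, "gripper": 1}, {"tx": 0.4, "ty": -0.9, "tz": 0, "wx": 0, "wy": 0, "wz": 0.99, "gripper": 1}, {"tx": 0.431, "ty": -1, "tz": 0, "wx": 0, "wy": 0, "wz": 1, "gripper": 1}]}}

```text
time: 34.73
tcp_pos: [0.5486, 0.0704, 0.251]
ee_rot: [-0.0, 0.794, 0.608, -0.0]
force: [-0.5, 0.1, 1.2]
width: 0.0881
gripper_force: 0.0
```

Emit:
{"name": "drive_tool", "arguments": {"plan": [{"tx": 0, "ty": -0.2, "tz": 0, "wx": 0, "wy": 0, "wz": 0.1, "gripper": 1}, {"tx": 0, "ty": -0.4, "tz": 0, "wx": 0, "wy": 0, "wz": 0.17, "gripper": 1}, {"tx": 0, "ty": -0.6, "tz": 0, "wx": 0, "wy": 0, "wz": 0.17, "gripper": 1}, {"tx": 0, "ty": -0.69, "tz": 0, "wx": 0, "wy": 0, "wz": 0.17, "gripper": 1}, {"tx": 0, "ty": -0.69, "tz": -0.1, "wx": 0, "wy": 0, "wz": 0.17, "gripper": 1}, {"tx": 0, "ty": -0.69, "tz": -0.3, "wx": 0, "wy": 0, "wz": 0.17, "gripper": 1}, {"tx": 0, "ty": -0.69, "tz": -0.5, "wx": 0, "wy": 0, "wz": 0.17, "gripper": 1}, {"tx": 0, "ty": -0.69, "tz": -0.6, "wx": 0, "wy": 0, "wz": 0.17, "gripper": 1}, {"tx": 0, "ty": -0.69, "tz": -0.6, "wx": 0, "wy": 0, "wz": 0.17, "gripper": 1}, {"tx": 0, "ty": -0.69, "tz": -0.6, "wx": 0, "wy": 0, "wz": 0.17, "gripper": 1}]}}

```text
time: 35.57
tcp_pos: [0.5474, -0.0664, 0.1305]
ee_rot: [-0.001, 0.739, 0.674, -0.001]
force: [-0.1, 0.6, 0.2]
width: 0.0872
gripper_force: 0.0
```

```bash
python3 - <<'E'
from h import *
s=monitor.state(); print(s["time"],s["tcp_pos"],s["ee_rot"])
a,_=locate("housing",z0=.04); locate("relay",z0=.04)
b=eyes.get_image("side")
A=cv2.resize(a[125:245,130:190,::-1],(300,600),interpolation=cv2.INTER_CUBIC)
B=cv2.resize(b[195:325,105:230,::-1],(480,500),interpolation=cv2.INTER_CUBIC); B=cv2.copyMakeBorder(B,0,100,0,0,cv2.BORDER_CONSTANT)
cv2.imwrite("pics/shelf9.png",np.hstack([A,B]))
E
```

```text
35.5667 [ 0.54735367 -0.06640816  0.1304557 ] [-0.00111316  0.73891551  0.67379664 -0.00085462]
housing top [ 0.7064 -0.4656  0.4385  0.1295] [184.  40.  32.]
housing top [ 0.4664  0.2988  1.2662 42.4554] [159.  154.5 152.5]
housing top [ 0.2402 -0.4318  0.3474  0.1265] [137.  73. 152.]
housing top [ 0.7091 -0.095  -0.1678  0.5634] [189. 185. 179.]
relay top [ 0.5504  0.3103 -0.5645  4.5194] [ 76. 174.  99.]
relay top [ 0.6826 -0.3283  0.4661  0.1773] [125.  80.  46.]
relay top [ 0.3631 -0.3481 -0.464   0.1733] [188.5 182.    0. ]
relay top [0.5995 0.4394 0.6898 0.5577] [159.  156.  151.5]
```

View pics/shelf9.png

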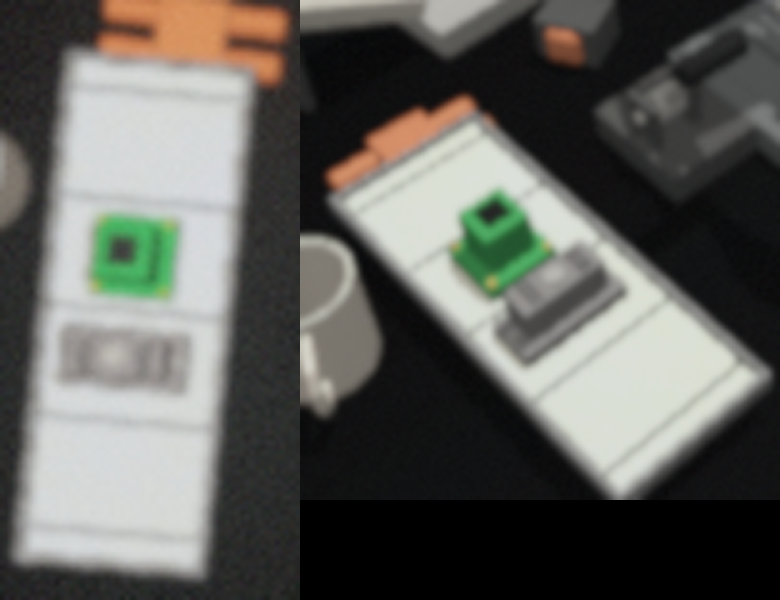

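The shelf view shows the relay in the second bay from the far end at (135,255) and housing A in the next bay at (124,357). I'll measure how well each is centred.

```bash
cat > chk.py <<'E'
from h import *
def chk(im,boxes):
    g=im.min(2).astype(float)   # white shelf ~210; relay/housing darker
    for k,x,y,a in boxes:
        c=proj([[x,y,.06]],"top")[0].astype(int); m=np.zeros(g.shape); m[c[1]-16:c[1]+16,c[0]-18:c[0]+18]=1
        S=np.clip((205-g)/(205-160 if k=="housing" else 205-120),0,1)
        lines=cv2.morphologyEx(S,cv2.MORPH_OPEN,np.ones((4,4)))*m
        n,lab,st,_=cv2.connectedComponentsWithStats((lines>.3).astype(np.uint8)); i=1+np.argmax(st[1:,4]); lines*=cv2.dilate((lab==i).astype(np.uint8),np.ones((3,3)))
        print(k,*[np.round(v,4) for v in fit(k,{"top":lines},x,y,a,.04)])
    # bay lines: dark valleys sampled along world x at several y
    R=[]
    for v in np.arange(-.055,.0551,.005):
        for s in (-.16,-.08,0,.08,.16):
            u=np.arange(s-.012,s+.012,.0005); a=-.065
            X=np.c_[.5028+np.cos(a)*u-np.sin(a)*v,.309+np.sin(a)*u+np.cos(a)*v,np.full(len(u),.04)]
            p=proj(X,"top").astype(np.float32); I=cv2.remap(g.astype(np.float32),p[:,0].copy(),p[:,1].copy(),cv2.INTER_LINEAR).ravel()
            w=np.clip(np.percentile(I,70)-8-I,0,None)
            if 5<w.max()<60: R.append((s,v,(w*u).sum()/w.sum()))
    R=np.array(R)
    for s in (-.16,-.08,0,.08,.16):
        q=R[R[:,0]==s]; print("line",s,len(q),"offset mm",np.round(1e3*np.median(q[:,2]-s),2),"slope",np.round(np.polyfit(q[:,1],q[:,2],1)[0],3))
E
python3 - <<'E'
from chk import *
im=eyes.get_image("top"); chk(im,[("relay",.5427,.3064,1.506),("housing",.4629,.3116,1.506)])
r=cv2.imread("pics/raw_top.png")[:,:,::-1]; chk(r,[])
E
```

```text
relay [0.5377 0.3043 1.5035] 0.1053
housing [0.4639 0.3087 1.4923] 0.1325
line -0.16 22 offset mm -0.61 slope -0.006
line -0.08 23 offset mm -0.73 slope -0.001
line 0 11 offset mm -0.29 slope -0.038
line 0.08 22 offset mm -8.63 slope -0.007
line 0.16 23 offset mm -0.48 slope -0.009
line -0.16 22 offset mm -0.56 slope -0.011
line -0.08 23 offset mm -0.75 slope -0.002
line 0 23 offset mm -0.59 slope -0.003
line 0.08 23 offset mm -0.67 slope -0.003
line 0.16 22 offset mm -0.72 slope -0.007
```

```bash
python3 - <<'E'
from h import *
for cam in ("top","side"):
    im=eyes.get_image(cam).astype(float)
    c=proj([[.5427,.3064,.06]],cam)[0].astype(int); m=np.zeros(im.shape[:2]); m[c[1]-22:c[1]+22,c[0]-22:c[0]+22]=1
    sat=(im.max(2)-im.min(2))/(im.max(2)+1); S=np.clip((sat-.08)/.2,0,1)*m
    print(cam,*[np.round(v,4) for v in fit("relay",{cam:S},.5427,.3064,1.506,.04)])
    # shelf outline by brightness, depth profile at bay s=-.12 & .12
    g=im.min(2).astype(np.float32)
    for s in(-.12,.11):
        v=np.arange(-.09,.09,.0005); a=-.065
        for z in (.046,):
            X=np.c_[.5022+np.cos(a)*s-np.sin(a)*v,.309+np.sin(a)*s+np.cos(a)*v,np.full(len(v),z)]
            p=proj(X,cam).astype(np.float32); I=cv2.remap(g,p[:,0].copy(),p[:,1].copy(),cv2.INTER_LINEAR).ravel()
            print(s,"bright from",np.round(v[np.where(I>150)[0][[0,-1]]],4), "edge100",np.round(v[np.where(I>90)[0][[0,-1]]],4))
E
```

```text
top [0.5413 0.3082 1.4699] 0.1894
-0.12 bright from [-0.069   0.0615] edge100 [-0.0745  0.067 ]
0.11 bright from [-0.0665  0.062 ] edge100 [-0.0725  0.068 ]
side [0.5445 0.3068 1.4214] 0.2021
-0.12 bright from [-0.064  0.061] edge100 [-0.072  0.066]
0.11 bright from [-0.0635  0.0895] edge100 [-0.071   0.0895]
```

The relay and housing A are centred within about 2 mm. Now grasping housing B.

Emit:
{"name": "drive_tool", "arguments": {"plan": [{"tx": 0.005, "ty": 0, "tz": -0.1, "wx": 0, "wy": 0, "wz": 0.011, "gripper": 1}, {"tx": 0.005, "ty": 0, "tz": -0.2, "wx": 0, "wy": 0, "wz": 0.011, "gripper": 1}, {"tx": 0.005, "ty": 0, "tz": -0.31, "wx": 0, "wy": 0, "wz": 0.011, "gripper": 1}, {"tx": 0.005, "ty": 0, "tz": -0.31, "wx": 0, "wy": 0, "wz": 0.011, "gripper": 1}, {"tx": 0.005, "ty": 0, "tz": -0.31, "wx": 0, "wy": 0, "wz": 0.011, "gripper": 0.6}, {"tx": 0.005, "ty": 0, "tz": -0.31, "wx": 0, "wy": 0, "wz": 0.011, "gripper": 0.6}, {"tx": 0.005, "ty": 0, "tz": -0.31, "wx": 0, "wy": 0, "wz": 0.011, "gripper": 0.6}, {"tx": 0.005, "ty": 0, "tz": -0.31, "wx": 0, "wy": 0, "wz": 0.011, "gripper": 0.6}, {"tx": 0.005, "ty": 0, "tz": -0.31, "wx": 0, "wy": 0, "wz": 0.011, "gripper": 0.6}, {"tx": 0.005, "ty": 0, "tz": -0.31, "wx": 0, "wy": 0, "wz": 0.011, "gripper": 0.6}]}}

```text
time: 36.8
tcp_pos: [0.5501, -0.0667, 0.0715]
ee_rot: [0.001, 0.735, 0.678, 0.001]
force: [0.2, -0.2, 6.4]
width: 0.0696
gripper_force: 30.0
```

Emit:
{"name": "drive_tool", "arguments": {"plan": [{"tx": 0, "ty": 0, "tz": 0.1, "wx": 0, "wy": 0, "wz": 0, "gripper": 0.6}, {"tx": 0, "ty": 0, "tz": 0.3, "wx": 0, "wy": 0, "wz": 0, "gripper": 0.6}, {"tx": 0, "ty": 0, "tz": 0.5, "wx": 0, "wy": 0, "wz": 0, "gripper": 0.6}, {"tx": 0, "ty": 0, "tz": 0.7, "wx": 0, "wy": 0, "wz": 0, "gripper": 0.6}, {"tx": 0, "ty": 0, "tz": 0.9, "wx": 0, "wy": 0, "wz": 0, "gripper": 0.6}, {"tx": -0.04, "ty": 0.1, "tz": 0.95, "wx": 0, "wy": 0, "wz": -0.1, "gripper": 0.6}, {"tx": -0.1, "ty": 0.25, "tz": 0.95, "wx": 0, "wy": 0, "wz": -0.2, "gripper": 0.6}, {"tx": -0.16, "ty": 0.4, "tz": 0.95, "wx": 0, "wy": 0, "wz": -0.3, "gripper": 0.6}, {"tx": -0.22, "ty": 0.55, "tz": 0.95, "wx": 0, "wy": 0, "wz": -0.4, "gripper": 0.6}, {"tx": -0.3, "ty": 0.7, "tz": 0.95, "wx": 0, "wy": 0, "wz": -0.5, "gripper": 0.6}]}}

```text
time: 37.63
tcp_pos: [0.4884, 0.0745, 0.2591]
ee_rot: [-0.0, 0.887, 0.462, -0.0]
force: [-0.0, 0.3, -1.9]
width: 0.0699
gripper_force: 30.0
```

Emit:
{"name": "drive_tool", "arguments": {"plan": [{"tx": -0.06, "ty": 0.12, "tz": 0, "wx": 0, "wy": 0, "wz": -0.11, "gripper": 0.6}, {"tx": -0.12, "ty": 0.24, "tz": 0, "wx": 0, "wy": 0, "wz": -0.22, "gripper": 0.6}, {"tx": -0.18, "ty": 0.36, "tz": 0, "wx": 0, "wy": 0, "wz": -0.33, "gripper": 0.6}, {"tx": -0.24, "ty": 0.48, "tz": 0, "wx": 0, "wy": 0, "wz": -0.44, "gripper": 0.6}, {"tx": -0.3, "ty": 0.6, "tz": 0, "wx": 0, "wy": 0, "wz": -0.55, "gripper": 0.6}, {"tx": -0.36, "ty": 0.72, "tz": 0, "wx": 0, "wy": 0, "wz": -0.66, "gripper": 0.6}, {"tx": -0.42, "ty": 0.84, "tz": 0, "wx": 0, "wy": 0, "wz": -0.77, "gripper": 0.6}, {"tx": -0.48, "ty": 0.92, "tz": 0, "wx": 0, "wy": 0, "wz": -0.88, "gripper": 0.6}, {"tx": -0.534, "ty": 1, "tz": 0, "wx": 0, "wy": 0, "wz": -0.985, "gripper": 0.6}, {"tx": -0.534, "ty": 1, "tz": 0, "wx": 0, "wy": 0, "wz": -0.985, "gripper": 0.6}]}}

```text
time: 38.47
tcp_pos: [0.3804, 0.2757, 0.2593]
ee_rot: [-0.0, 0.999, -0.033, -0.001]
force: [0.4, -0.0, -1.0]
width: 0.0699
gripper_force: 30.0
```

Emit:
{"name": "drive_tool", "arguments": {"plan": [{"tx": 0, "ty": 0.15, "tz": 0, "wx": 0, "wy": 0, "wz": 0, "gripper": 0.6}, {"tx": 0, "ty": 0.209, "tz": 0, "wx": 0, "wy": 0, "wz": 0, "gripper": 0.6}, {"tx": 0, "ty": 0.209, "tz": -0.15, "wx": 0, "wy": 0, "wz": 0, "gripper": 0.6}, {"tx": 0, "ty": 0.209, "tz": -0.35, "wx": 0, "wy": 0, "wz": 0, "gripper": 0.6}, {"tx": 0, "ty": 0.209, "tz": -0.5, "wx": 0, "wy": 0, "wz": 0, "gripper": 0.6}, {"tx": 0, "ty": 0.209, "tz": -0.65, "wx": 0, "wy": 0, "wz": 0, "gripper": 0.6}, {"tx": 0, "ty": 0.209, "tz": -0.75, "wx": 0, "wy": 0, "wz": 0, "gripper": 0.6}, {"tx": 0, "ty": 0.209, "tz": -0.78, "wx": 0, "wy": 0, "wz": 0, "gripper": 0.6}, {"tx": 0, "ty": 0.209, "tz": -0.78, "wx": 0, "wy": 0, "wz": 0, "gripper": 0.6}, {"tx": 0, "ty": 0.209, "tz": -0.78, "wx": 0, "wy": 0, "wz": 0, "gripper": 0.6}]}}

```text
time: 39.3
tcp_pos: [0.3828, 0.3152, 0.1044]
ee_rot: [-0.0, 0.999, -0.032, 0.0]
force: [0.5, -0.1, -0.5]
width: 0.0703
gripper_force: 30.0
```

Down 11 mm to the board (TCP z 0.0935), then release, lift and retreat.

Emit:
{"name": "drive_tool", "arguments": {"plan": [{"tx": 0.002, "ty": 0, "tz": -0.02, "wx": 0, "wy": 0, "wz": 0, "gripper": 0.6}, {"tx": 0.002, "ty": 0, "tz": -0.04, "wx": 0, "wy": 0, "wz": 0, "gripper": 0.6}, {"tx": 0.002, "ty": 0, "tz": -0.052, "wx": 0, "wy": 0, "wz": 0, "gripper": 0.6}, {"tx": 0.002, "ty": 0, "tz": -0.058, "wx": 0, "wy": 0, "wz": 0, "gripper": 0.6}, {"tx": 0.002, "ty": 0, "tz": -0.058, "wx": 0, "wy": 0, "wz": 0, "gripper": 0.6}, {"tx": 0.002, "ty": 0, "tz": -0.058, "wx": 0, "wy": 0, "wz": 0, "gripper": 0.6}]}}

```text
time: 39.8
tcp_pos: [0.3832, 0.3156, 0.0937]
ee_rot: [-0.001, 0.999, -0.032, 0.001]
force: [-1.9, -1.1, 5.0]
width: 0.0697
gripper_force: 30.0
```

Emit:
{"name": "drive_tool", "arguments": {"plan": [{"tx": 0, "ty": 0, "tz": 0, "wx": 0, "wy": 0, "wz": 0, "gripper": 1}, {"tx": 0, "ty": 0, "tz": 0, "wx": 0, "wy": 0, "wz": 0, "gripper": 1}, {"tx": 0, "ty": 0, "tz": 0, "wx": 0, "wy": 0, "wz": 0, "gripper": 1}, {"tx": 0, "ty": 0, "tz": 0, "wx": 0, "wy": 0, "wz": 0, "gripper": 1}, {"tx": 0, "ty": 0, "tz": 0.15, "wx": 0, "wy": 0, "wz": 0, "gripper": 1}, {"tx": 0, "ty": 0, "tz": 0.35, "wx": 0, "wy": 0, "wz": 0, "gripper": 1}, {"tx": 0, "ty": 0, "tz": 0.55, "wx": 0, "wy": 0, "wz": 0, "gripper": 1}, {"tx": 0, "ty": 0, "tz": 0.75, "wx": 0, "wy": 0, "wz": 0, "gripper": 1}, {"tx": 0, "ty": -0.2, "tz": 0.8, "wx": 0, "wy": 0, "wz": 0, "gripper": 1}, {"tx": 0, "ty": -0.4, "tz": 0.8, "wx": 0, "wy": 0, "wz": 0, "gripper": 1}]}}

```text
time: 40.63
tcp_pos: [0.3834, 0.2361, 0.2562]
ee_rot: [-0.002, 1.0, -0.03, 0.003]
force: [1.2, -1.0, -0.9]
width: 0.0876
gripper_force: 0.0
```

Emit:
{"name": "drive_tool", "arguments": {"plan": [{"tx": 0, "ty": -0.2, "tz": 0, "wx": 0, "wy": 0, "wz": 0.1, "gripper": 1}, {"tx": 0, "ty": -0.4, "tz": 0, "wx": 0, "wy": 0, "wz": 0.2, "gripper": 1}, {"tx": 0, "ty": -0.6, "tz": 0, "wx": 0, "wy": 0, "wz": 0.3, "gripper": 1}, {"tx": 0, "ty": -0.8, "tz": 0, "wx": 0, "wy": 0, "wz": 0.4, "gripper": 1}, {"tx": 0, "ty": -1, "tz": 0, "wx": 0, "wy": 0, "wz": 0.4, "gripper": 1}, {"tx": 0, "ty": -1, "tz": 0, "wx": 0, "wy": 0, "wz": 0.4, "gripper": 1}, {"tx": 0, "ty": -1, "tz": 0, "wx": 0, "wy": 0, "wz": 0.4, "gripper": 1}]}}

```text
time: 41.22
tcp_pos: [0.3826, 0.0327, 0.2518]
ee_rot: [0.0, 0.985, 0.174, 0.0]
force: [-0.6, 0.5, -0.5]
width: 0.0878
gripper_force: 0.0
```

```bash
python3 - <<'E'
from chk import *
s=monitor.state(); print(s["time"],s["tcp_pos"])
a=eyes.get_image("top"); chk(a,[("housing",.3829,.315,1.506),("housing",.4629,.3116,1.506),("relay",.5427,.3064,1.506)])
b=eyes.get_image("side")
A=cv2.resize(a[125:245,130:190,::-1],(300,600),interpolation=cv2.INTER_CUBIC)
B=cv2.resize(b[120:325,105:325,::-1],(480,447),interpolation=cv2.INTER_CUBIC); B=cv2.copyMakeBorder(B,0,153,0,0,cv2.BORDER_CONSTANT)
cv2.imwrite("pics/shelf10.png",np.hstack([A,B]))
E
```

```text
41.2167 [0.38258639 0.03273755 0.25184796]
housing [0.3783 0.3067 1.5314] 0.315
housing [0.4633 0.3081 1.477 ] 0.3062
relay [0.5375 0.3044 1.4968] 0.1173
line -0.16 18 offset mm -0.71 slope -0.005
line -0.08 22 offset mm -0.65 slope 0.0
line 0 11 offset mm -0.66 slope -0.013
line 0.08 22 offset mm -8.87 slope -0.009
line 0.16 23 offset mm -0.54 slope -0.009
```

View pics/shelf10.png

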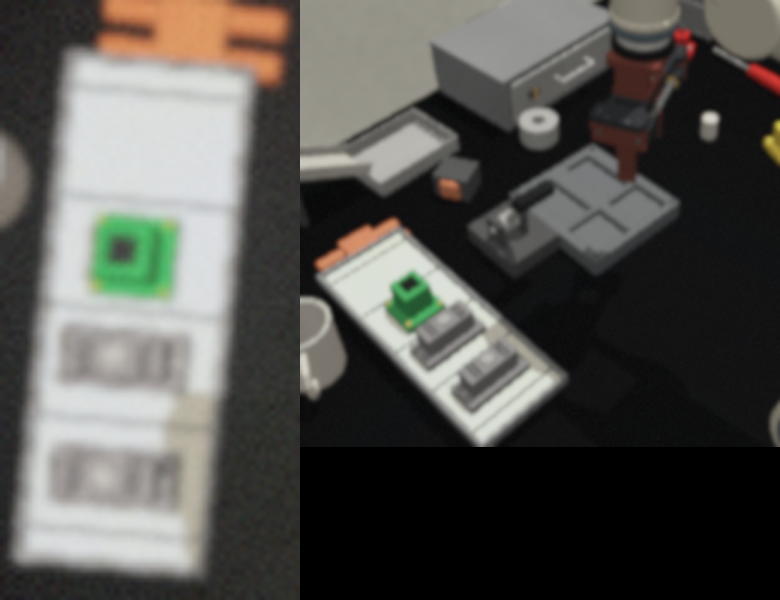

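The arm holds nothing and all three modules sit upright on the shelf. Housing B at (115,477) is centred in its bay. Housing A at (124,357) is about 3 mm off, so I'll centre it with a light squeeze across its width at the bay centre.

Emit:
{"name": "drive_tool", "arguments": {"plan": [{"tx": 0.05, "ty": 0.12, "tz": 0, "wx": 0, "wy": 0, "wz": 0.11, "gripper": 0.6}, {"tx": 0.1, "ty": 0.24, "tz": 0, "wx": 0, "wy": 0, "wz": 0.22, "gripper": 0.6}, {"tx": 0.15, "ty": 0.36, "tz": 0, "wx": 0, "wy": 0, "wz": 0.33, "gripper": 0.6}, {"tx": 0.2, "ty": 0.48, "tz": 0, "wx": 0, "wy": 0, "wz": 0.44, "gripper": 0.6}, {"tx": 0.25, "ty": 0.6, "tz": 0, "wx": 0, "wy": 0, "wz": 0.55, "gripper": 0.6}, {"tx": 0.3, "ty": 0.72, "tz": 0, "wx": 0, "wy": 0, "wz": 0.66, "gripper": 0.6}, {"tx": 0.35, "ty": 0.84, "tz": 0, "wx": 0, "wy": 0, "wz": 0.77, "gripper": 0.6}, {"tx": 0.4, "ty": 0.92, "tz": 0, "wx": 0, "wy": 0, "wz": 0.88, "gripper": 0.6}, {"tx": 0.4, "ty": 1, "tz": 0, "wx": 0, "wy": 0, "wz": 0.99, "gripper": 0.6}, {"tx": 0.4, "ty": 1, "tz": 0, "wx": 0, "wy": 0, "wz": 1, "gripper": 0.6}]}}

```text
time: 42.15
tcp_pos: [0.4618, 0.2395, 0.2506]
ee_rot: [-0.001, 0.761, 0.648, -0.001]
force: [0.3, 0.6, -0.2]
width: 0.0527
gripper_force: 0.0
```

Emit:
{"name": "drive_tool", "arguments": {"plan": [{"tx": 0, "ty": 0.2, "tz": 0, "wx": 0, "wy": 0, "wz": 0.104, "gripper": 0.6}, {"tx": 0, "ty": 0.39, "tz": 0, "wx": 0, "wy": 0, "wz": 0.104, "gripper": 0.6}, {"tx": 0, "ty": 0.39, "tz": -0.15, "wx": 0, "wy": 0, "wz": 0.104, "gripper": 0.6}, {"tx": 0, "ty": 0.39, "tz": -0.35, "wx": 0, "wy": 0, "wz": 0.104, "gripper": 0.6}, {"tx": 0, "ty": 0.39, "tz": -0.45, "wx": 0, "wy": 0, "wz": 0.104, "gripper": 0.6}, {"tx": 0, "ty": 0.39, "tz": -0.5, "wx": 0, "wy": 0, "wz": 0.104, "gripper": 0.6}, {"tx": 0, "ty": 0.39, "tz": -0.5, "wx": 0, "wy": 0, "wz": 0.104, "gripper": 0.6}, {"tx": 0, "ty": 0.39, "tz": -0.5, "wx": 0, "wy": 0, "wz": 0.104, "gripper": 0.6}]}}

```text
time: 42.82
tcp_pos: [0.4625, 0.3136, 0.1527]
ee_rot: [0.0, 0.728, 0.685, 0.0]
force: [0.7, 0.8, 0.7]
width: 0.053
gripper_force: 0.0
```

Emit:
{"name": "drive_tool", "arguments": {"plan": [{"tx": 0, "ty": 0, "tz": -0.12, "wx": 0, "wy": 0, "wz": 0, "gripper": 0.6}, {"tx": 0, "ty": 0, "tz": -0.22, "wx": 0, "wy": 0, "wz": 0, "gripper": 0.6}, {"tx": 0, "ty": 0, "tz": -0.29, "wx": 0, "wy": 0, "wz": 0, "gripper": 0.6}, {"tx": 0, "ty": 0, "tz": -0.29, "wx": 0, "wy": 0, "wz": 0, "gripper": 0.6}, {"tx": 0, "ty": 0, "tz": -0.29, "wx": 0, "wy": 0, "wz": 0, "gripper": 0.6}, {"tx": 0, "ty": 0, "tz": -0.29, "wx": 0, "wy": 0, "wz": 0, "gripper": 0.32}, {"tx": 0, "ty": 0, "tz": -0.29, "wx": 0, "wy": 0, "wz": 0, "gripper": 0.32}, {"tx": 0, "ty": 0, "tz": -0.29, "wx": 0, "wy": 0, "wz": 0, "gripper": 0.32}, {"tx": 0, "ty": 0, "tz": -0.29, "wx": 0, "wy": 0, "wz": 0, "gripper": 0.32}, {"tx": 0, "ty": 0, "tz": -0.29, "wx": 0, "wy": 0, "wz": 0, "gripper": 0.32}]}}

```text
time: 43.65
tcp_pos: [0.4637, 0.3137, 0.0956]
ee_rot: [0.001, 0.728, 0.685, 0.002]
force: [2.2, 0.5, 5.3]
width: 0.0299
gripper_force: 30.0
```

Emit:
{"name": "drive_tool", "arguments": {"plan": [{"tx": 0, "ty": 0, "tz": 0, "wx": 0, "wy": 0, "wz": 0, "gripper": 0.32}, {"tx": 0, "ty": 0, "tz": 0, "wx": 0, "wy": 0, "wz": 0, "gripper": 0.32}]}}

```text
time: 43.82
tcp_pos: [0.4637, 0.3137, 0.0956]
ee_rot: [0.001, 0.728, 0.685, 0.002]
force: [2.3, -0.5, 5.5]
width: 0.0301
gripper_force: 30.0
```

Emit:
{"name": "drive_tool", "arguments": {"plan": [{"tx": -0.008, "ty": 0, "tz": 0.003, "wx": 0, "wy": 0, "wz": 0, "gripper": 0.32}, {"tx": -0.008, "ty": 0, "tz": 0.003, "wx": 0, "wy": 0, "wz": 0, "gripper": 0.32}, {"tx": -0.008, "ty": 0, "tz": 0.003, "wx": 0, "wy": 0, "wz": 0, "gripper": 0.6}, {"tx": -0.008, "ty": 0, "tz": 0.003, "wx": 0, "wy": 0, "wz": 0, "gripper": 0.6}, {"tx": -0.008, "ty": 0, "tz": 0.003, "wx": 0, "wy": 0, "wz": 0, "gripper": 0.6}, {"tx": -0.008, "ty": 0, "tz": 0.003, "wx": 0, "wy": 0, "wz": 0, "gripper": 0.6}, {"tx": -0.008, "ty": 0, "tz": 0.15, "wx": 0, "wy": 0, "wz": 0, "gripper": 0.6}, {"tx": -0.008, "ty": 0, "tz": 0.35, "wx": 0, "wy": 0, "wz": 0, "gripper": 0.6}, {"tx": -0.008, "ty": 0, "tz": 0.55, "wx": 0, "wy": 0, "wz": 0, "gripper": 0.6}, {"tx": -0.008, "ty": 0, "tz": 0.75, "wx": 0, "wy": 0, "wz": 0, "gripper": 0.6}]}}

```text
time: 44.65
tcp_pos: [0.4604, 0.313, 0.2446]
ee_rot: [-0.0, 0.728, 0.685, -0.001]
force: [0.2, 0.0, 0.5]
width: 0.0529
gripper_force: 0.0
```

Emit:
{"name": "drive_tool", "arguments": {"plan": [{"tx": 0, "ty": -0.2, "tz": 0, "wx": 0, "wy": 0, "wz": 0, "gripper": 1}, {"tx": 0, "ty": -0.4, "tz": 0, "wx": 0, "wy": 0, "wz": 0, "gripper": 1}, {"tx": 0, "ty": -0.6, "tz": 0, "wx": 0, "wy": 0, "wz": 0, "gripper": 1}, {"tx": 0, "ty": -0.8, "tz": 0, "wx": 0, "wy": 0, "wz": 0, "gripper": 1}, {"tx": 0, "ty": -1, "tz": 0, "wx": 0, "wy": 0, "wz": 0, "gripper": 1}, {"tx": 0, "ty": -1, "tz": 0, "wx": 0, "wy": 0, "wz": 0, "gripper": 1}]}}

```text
time: 45.15
tcp_pos: [0.461, 0.1077, 0.2438]
ee_rot: [0.001, 0.73, 0.683, -0.001]
force: [-0.3, 0.0, 0.2]
width: 0.0869
gripper_force: 0.0
```

```bash
python3 - <<'E'
from h import *
s=monitor.state(); print(s["time"],s["tcp_pos"])
g=eyes.get_image("top").astype(np.float32).min(2); a=-.065
# profile along the row (u) through each module, averaged over depth band; flange edges at z=.054
for nm,s0,half,zz in (("relay",.04,.03,.054),("A",-.04,.022,.054),("B",-.12,.022,.054)):
    u=np.arange(-.036,.0361,.0005); I=0
    for v in (np.arange(-.025,.026,.005) if nm=="relay" else np.arange(-.04,.03,.005)):
        X=np.c_[.5022+np.cos(a)*(s0+u)-np.sin(a)*v,.308+np.sin(a)*(s0+u)+np.cos(a)*v,np.full(len(u),zz)]
        p=proj(X,"top").astype(np.float32); I=I+cv2.remap(g,p[:,0].copy(),p[:,1].copy(),cv2.INTER_LINEAR).ravel()
    d=np.gradient(I); w=np.abs(u)>half-.009
    lo=u[(u<0)&w][np.argmin(d[(u<0)&w])]; hi=u[(u>0)&w][np.argmax(d[(u>0)&w])]
    print(nm,"edges mm",lo*1e3,hi*1e3,"centre",(lo+hi)*500)
E
```

```text
45.15 [0.46096137 0.10768802 0.24376787]
relay edges mm -30.499999999999993 25.500000000000057 centre -2.4999999999999676
A edges mm -23.499999999999986 17.50000000000005 centre -2.999999999999968
B edges mm -21.999999999999986 19.500000000000053 centre -1.2499999999999665
```

All three modules are within about 3 mm of their bay centres, and the arm is clear of everything. Handing in.

```bash
python3 -c "
from rig import job_done
print(job_done())"
```

```text
the job is handed in; nothing more can be done
None
```

The job is handed in, but no verdict came back: both grey housings and the green relay (the only modules present) were seated in the jig, the lever was pressed to its stop and sprang back, and all three now stand in adjacent shelf bays within about 3 mm of centre.

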